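Lock the terrain case for transport

TASK

Lock the plywood case for transport: tilt the locking bar to hook its oblong eye under the head of the T-stud, then lower its other end over the drilled pin so that the bar lies flat on the lid. After that, push the straight leg of the spring clip through the pin's cross hole until the bow snaps round the pin. Let go of everything, and leave the other game pieces standing where they are.

Things in the scene. Friction and masses are not known exactly. Their poses are not given: they have to be found in the camera images.
- case: Fixed plywood case, 120 mm (x) x 220 mm (y) x 60 mm high, on a 3 mm play mat; its flat lid top lies 60 mm above its origin (centre of the underside). A steel ledge 34 mm wide, flush with the lid top, sticks out of the middle of each long side: one carries the T-head stud (-x side), the other the drilled pin (+x side). Axes: x from stud to pin, z up.
- stud (a point): T-head stud, upright steel on the case's -x ledge. Point: on its axis, level with the lid top; axes as the case's. Round neck 8 mm in diameter, 14 mm high; on it the head, a bar 38 mm long (along x), 11 mm wide (y), 6 mm thick, its top 20 mm above the lid. The pin stands 150 mm away along x.
- pin_hole (a point): Upright steel pin, 16 mm in diameter, on the case's +x ledge. Point: centre of its cross hole, 10.5 mm above the lid top; axes as the case's. The hole is 6 x 6 mm, runs right through along y and is open at both sides; the clip may enter from either. The pin's top is 22 mm above the lid; the last 4 mm taper to 9 mm in diameter.
- bar_grip (a point): Locking bar, loose: steel flat 194 x 40 x 4 mm, about 230 g, lying with its black handle up. Point: centre of the handle (70 mm long in x, 16 mm wide in y, 22 mm high), 15 mm above the bar's underside. Axes: x along the bar from the oblong eye to the round hole, z up on the handle side. The bar ends at x = -100 and +94 mm.
- bar_eye (a point): Centre of the bar's oblong eye, x = -75 mm from the handle, half-way through the 4 mm thickness; axes as bar_grip. Eye 30 mm (x) x 17 mm (y), then a 10 mm web to the bar's end. It is shorter than the stud's head, so it passes only tilted: hole end raised about 30 degrees, web slid under the head towards the neck, then levelled and drawn back to centre.
- bar_hole (a point): Centre of the bar's round hole, 19 mm in diameter, x = +75 mm from the handle, half-way through the thickness; axes as bar_grip. It goes over the pin.
- clip_coil (a point): Spring clip (R-shaped cotter, 4 mm steel wire, 50 g), loose, lying flat. Point: centre of its double coil, the place to grip: 20 mm across y with flat sides (x -9 to +8 mm), 8 mm high, the point 4 mm above the underside. x points to the tip of the straight leg, which runs at y = -8 mm, 2 mm above the underside, to x = 70 mm. The sprung bow lies on its +y side, to x = 68 mm.
- clip_seat (a point): Point on the straight leg's centre line, x = 34, y = -8 mm from the coil's centre, 2 mm above the clip's underside: the pin's axis sits here once the bow has snapped round it. Axes as clip_coil.
- clip_bow (a joint): How far the clip's bow is sprung open, rad: 0 at rest, about 0.1 while it rides over the pin, below 0.05 once it has snapped round. Pushing it over takes about 5 to 10 N along the leg; the leg then hangs a little loose in the hole (sags up to 0.17 rad).
- container: Bystander, loose: plywood model cargo container 66 x 140 mm, 68 mm high. Origin: centre of its underside.
- ruin: Bystander, loose: black plastic model ruin, base 80 x 100 mm, walls up to 110 mm high. Origin: centre of its underside.
- walker: Bystander, loose: grey model walker on a round black base 50 mm in diameter, 67 mm high. Origin: centre of its underside.
- tokens: Bystander, loose: white compartment tray with tokens, 76 x 120 mm, 26 mm high. Origin: centre of its underside.

How it is judged (in metres and radians):
On the way:
1. the bar lies flat on the lid, its oblong eye round the stud under the T-head and its round hole over the pin (horizontal distance between bar_eye and stud below 0.006 m and horizontal distance between bar_hole and pin_hole below 0.005 m and z of each of bar_eye, bar_hole in the frame of stud below 0.007 m and angle between bar_grip's own z axis and vertical below 0.06 rad), for 0.2 s.
At the end, for the whole second after the job is handed in: Bar flat on the lid (within 0.06 rad, both ends down to 5 mm), eye centred on the stud under the T-head (6 mm), round hole over the pin (5 mm); clip seat within 6 mm of the cross hole's centre, leg along the hole (0.25 rad), bow sprung shut (below 0.06 rad); both let go (all of step 1 and distance between clip_seat and pin_hole below 0.006 m and angle between the x axis of clip_coil and the y axis of pin_hole, either way round below 0.25 rad and value of joint clip_bow below 0.06 rad); the robot touches nothing.
It fails at once if a bystander piece is shifted by more than 30 mm or tipped over (distance of any of container, ruin, walker, tokens from where it was at the start of the episode above 0.03 m or angle between any of container, ruin, walker, tokens's own z axis and vertical above 0.5 rad).
It also fails if it takes over 67 s, if anything falls off the work surface, if the arm or the gripper's body presses on something with over 40 N, if the wrist force passes 120 N, or if a joint passes its speed limit or range.

ROBOT

A 6-joint arm with a two-finger parallel gripper is mounted at the origin on the work surface. World frame = base frame: x ahead of the robot, y to its left, z up, the work surface at z = 0. Lengths are in m, angles in degrees, forces in N, time in s.
With the tool pointing down it reaches from about 0.25 to 0.725 m from the base axis. Payload 9.7 kg.
Tool frame: the origin (TCP) lies midway between the tips of the shut fingers; the grasp point (between the pads) lies 19 mm behind it; z points along the fingers, x is the direction in which the jaws open and shut, and the axes are right-handed (so a half turn about z gives the same grasp; the last joint's range is limited). The gripper opens to 85 mm and grips with 20 to 120 N. Pads are 22 mm wide; open, the fingers measure 114 mm over their backs; the gripper's body (76 mm by 85 mm) begins 54 mm behind the grasp point. The pads swing forward as they close: fully open they stand 13 mm farther back than shut.
Start: joints at [-71.219, 4.979, 10.078, 95.1, 0, 90], TCP at [0.177, -0.521, 0.231] pointing down, gripper open.
Joint ranges: [-179.16, 179.16], [-48.56, 103.87], [-65.8, 70.77], [-126.05, 130.52], [-82.76, 87.17], [-180, 180]. Speed limits (degrees/s): [127.2, 127.2, 147.25, 180, 180, 180].

INTERFACE

Orientations are given as [roll, pitch, yaw] about the fixed x, y, z axes, in that order (R = Rz(yaw) Ry(pitch) Rx(roll)).
In Python, from workcell import bot, optics gives the robot as it stands.
- The arm moves only by the shell command python3 -m creep 'ROWS' [FORCE]. ROWS is JSON, a list of rows, each a list of 7 numbers: the shift along the tool's x, y, z in m, then the turn, a rotation vector about the tool's x, y, z in rad, then the opening, from 0 (shut) to 1 (fully open). A call has 1 to 8 rows; each row is the pose to reach, as a shift and turn from the pose commanded when the call began, along the tool's axes at that moment; what a row does not reach only later rows make up. A row lasts 1/10 s, in which the tool goes at most 50 mm and 8.59 degrees, less where a joint would pass 70% of its speed; a pose out of reach is approached as far as the arm can. A call with a gripper value outside its range is refused whole. The fingers move at their own pace and stop on an object; FORCE is the grip in N (left out, the last holds). Time passes only in rows, so rows that repeat a pose let the fingers close. It gives the time, the measured TCP pose, the force and the opening at its end, in the units of the state.
- bot.get_obs(): the state, without advancing time (a new reading comes with each control period).
- optics.camera(name): name is "scene" or "top"; returns the picture (384x512x3 uint8, red, green, blue); there is no depth.
- optics.camera_params(name): a dict with "camera_matrix" (3x3 intrinsics, pixels), "D" ([k1, k2, p1, p2, k3] as OpenCV has them; the pictures are not rectified), "R" (3x3) and "t" (3): a world point X has camera coordinates R X + t. Camera axes: x right, y down, z forward; pixel columns grow to the right and rows downward; lengths in m; the calibration is good to about 2 mm. A picture is of the moment at which its call begins. camera_params takes no time and is no camera call.
- bot.job_done(): hands the job in, once; it reports no verdict.
The state is a dict: "time": time; "q": joint angles; "qd": joint speeds; "joint_efforts": joint torques, N m; "ee_pos": TCP position; "tcp_rot": TCP orientation; "wrist_force": force on the tool from outside, world axes, zero at the start; "torque": the same for the moment, N m; "opening": finger opening in m.
Only numpy, scipy, OpenCV 4.12 (cv2) and the standard library are available. Lean on these libraries where they do the work, as an engineer would, in place of code of your own. Each camera call takes 0.05 s, during which the arm holds its last target.

## Working session

There is one attempt and no reset: what is moved stays moved. The work goes in short steps, Python scripts to look and compute and a shell command to move; the robot and the scene stay as the last step left them, time stands still between calls to the robot, and variables do not carry over. Pictures are saved under pics/ and viewed, and the job is handed in when it is done.

```bash
ls -la; mkdir -p pics; python3 - <<'E'
from workcell import bot, optics
import cv2, numpy as np
print(bot.get_obs())
for n in("scene","top"):
    im=optics.camera(n); cv2.imwrite(f"pics/{n}0.png",im[:,:,::-1]); p=optics.camera_params(n); print(n,p)
E
```

```text
total 12
drwxr-xr-x  3 agent agent 4096 Dec  7 00:48 .
drwxr-xr-x 23 root  root  4096 Dec  7 00:48 ..
drwxr-xr-x  2 agent agent 4096 Dec  7 00:48 pics
{'time': 0.0, 'q': array([-7.12180727e+01,  5.00862022e+00,  1.00340997e+01,  9.50986999e+01,
       -2.00945442e-04,  8.99995757e+01]), 'qd': array([-0.08517445,  0.09905621,  0.00943132,  0.00234707,  0.11437565,
       -0.03852272]), 'joint_efforts': array([-5.68423347e-04, -5.20388746e+01,  4.64803147e+01,  1.65205181e-02,
       -6.27136001e-05, -3.36587355e-06]), 'ee_pos': array([ 0.17700748, -0.52049726,  0.23060368]), 'tcp_rot': array([ 1.79999800e+02,  7.32204587e-02, -7.12176484e+01]), 'wrist_force': array([0.73190789, 0.48400815, 0.32406681]), 'torque': array([-0.01427277, -0.05932954,  0.00996081]), 'opening': 0.08528618636264615}
scene {'camera_matrix': array([[367.56053918,   0.        , 263.61728043],
       [  0.        , 367.56053918, 189.20639634],
       [  0.        ,   0.        ,   1.        ]]), 'D': array([-0.0849498,  0.       ,  0.       ,  0.       ,  0.       ]), 'R': array([[ 0.68643212,  0.72715984, -0.0070369 ],
       [ 0.39413097, -0.38015336, -0.8367462 ],
       [-0.61112333,  0.57159601, -0.54754569]]), 't': array([-0.39910117, -0.15076864,  1.3222974 ])}
top {'camera_matrix': array([[370.58247581,   0.        , 253.27346451],
       [  0.        , 370.58247581, 190.38954757],
       [  0.        ,   0.        ,   1.        ]]), 'D': array([-0.08880356,  0.        ,  0.        ,  0.        ,  0.        ]), 'R': array([[-0.01441991, -0.99987265,  0.00683761],
       [-0.98214673,  0.01288086, -0.18767494],
       [ 0.18756296, -0.00942179, -0.98220739]]), 't': array([0.01527101, 0.56701962, 0.82770407])}
```

View pics/scene0.png

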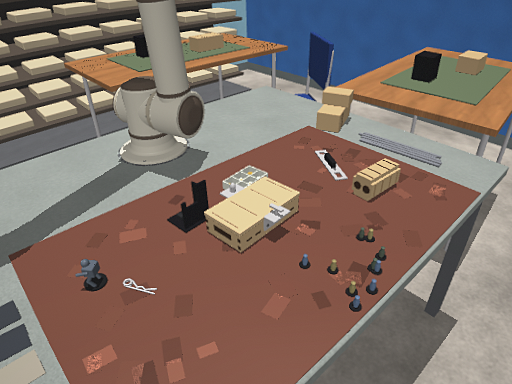

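View pics/top0.png

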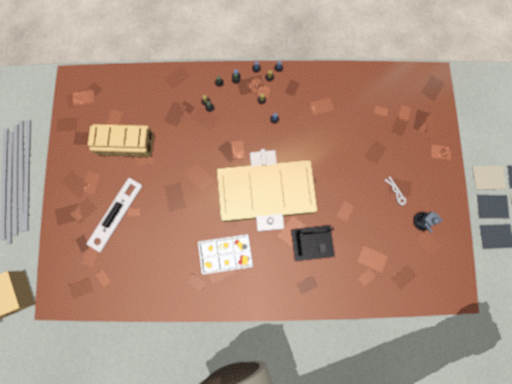

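```bash
python3 - <<'E'
import cv2, numpy as np
t=cv2.imread('pics/top0.png'); s=cv2.imread('pics/scene0.png')
def c(im,x0,y0,w,h,k): return cv2.resize(im[y0:y0+h,x0:x0+w],None,fx=k,fy=k,interpolation=cv2.INTER_CUBIC)
a=c(t,75,170,80,90,5); b=c(t,370,165,80,90,5)
cv2.imwrite('pics/z1.png',np.hstack([a,b]))
cv2.imwrite('pics/z2.png',c(t,205,140,120,100,6))
a=c(s,300,140,60,50,8)
cv2.imwrite('pics/z3.png',np.hstack([c(s,305,140,50,50,8),c(s,115,265,50,50,8)]))
cv2.imwrite('pics/z4.png',c(s,190,160,120,95,6))
E
```

```text
(no output)
```

View pics/z1.png

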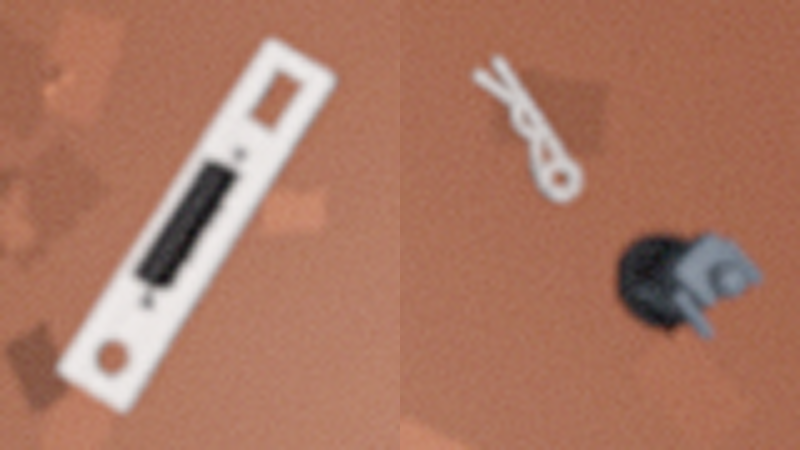

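View pics/z2.png

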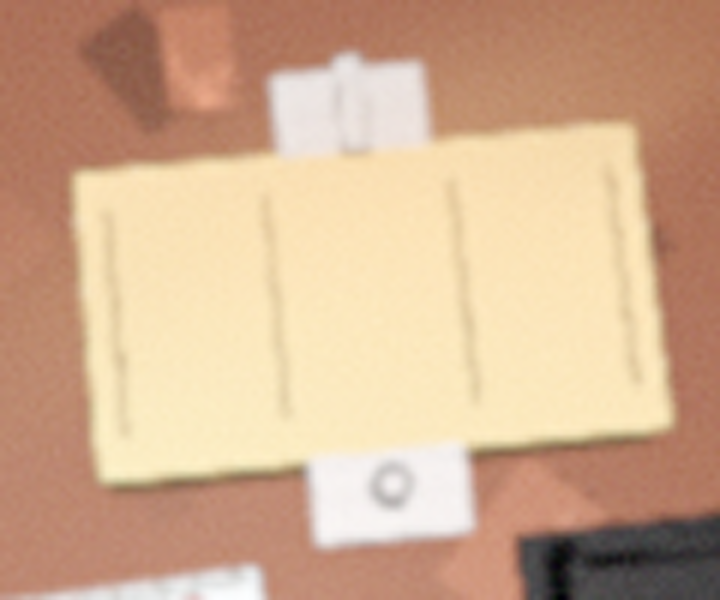

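View pics/z3.png

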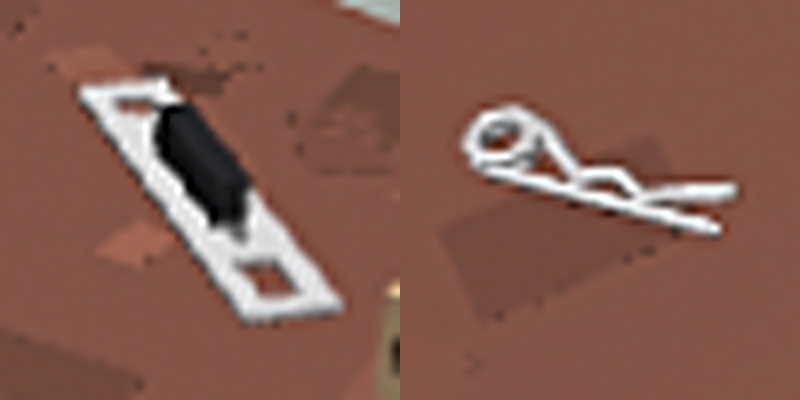

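View pics/z4.png

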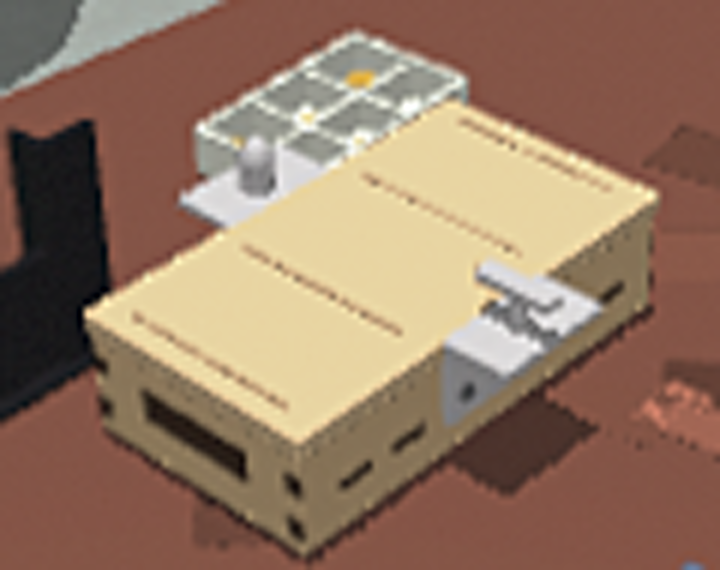

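```bash
cat > h.py <<'E'
import cv2, numpy as np
from workcell import bot, optics
P={n:optics.camera_params(n) for n in("scene","top")}
def ray(n,uv):
    p=P[n]; u=cv2.undistortPoints(np.array(uv,float).reshape(-1,1,2),p['camera_matrix'],p['D']).reshape(-1,2)
    d=np.c_[u,np.ones(len(u))]@p['R']; c=-p['R'].T@p['t']; return c,d
def onz(n,uv,z):
    c,d=ray(n,uv); return c+d*((z-c[2])/d[:,2])[:,None]
def proj(n,X):
    p=P[n]; return cv2.projectPoints(np.array(X,float).reshape(-1,3),cv2.Rodrigues(p['R'])[0],p['t'],p['camera_matrix'],p['D'])[0].reshape(-1,2)
def tri(ut,us):
    A=[];b=[]
    M=np.zeros((3,3));v=np.zeros(3)
    for n,u in(("top",ut),("scene",us)):
        c,d=ray(n,[u]); d=d[0]/np.linalg.norm(d[0]); Q=np.eye(3)-np.outer(d,d); M+=Q; v+=Q@c
    X=np.linalg.solve(M,v); return X
E
python3 - <<'E'
from h import *
t=cv2.imread('pics/top0.png')
hsv=cv2.cvtColor(t,cv2.COLOR_BGR2HSV)
# white mask
m=((hsv[:,:,1]<60)&(hsv[:,:,2]>150)).astype(np.uint8)
def comp(x0,y0,x1,y1,mm):
    k=np.zeros_like(mm);k[y0:y1,x0:x1]=mm[y0:y1,x0:x1];return k
b=comp(80,170,150,260,m)
cn,hi=cv2.findContours(b,cv2.RETR_CCOMP,cv2.CHAIN_APPROX_NONE)
for c,h in zip(cn,hi[0]):
    if cv2.contourArea(c)>5:
        r=cv2.minAreaRect(c);M=cv2.moments(c);ce=(M['m10']/M['m00'],M['m01']/M['m00']);print('bar',h[3],cv2.contourArea(c),np.round(ce,2),onz('top',[ce],.007)[0].round(4),r)
        if h[3]<0:
            cc=cv2.boxPoints(r);w=onz('top',cc,.007);print(w.round(4),[np.linalg.norm(w[i]-w[i-1]).round(4) for i in range(4)], w.mean(0))
dk=comp(95,190,130,235,(hsv[:,:,2]<70).astype(np.uint8))
cn,_=cv2.findContours(dk,cv2.RETR_EXTERNAL,cv2.CHAIN_APPROX_NONE)
c=max(cn,key=cv2.contourArea);r=cv2.minAreaRect(c);w=onz('top',cv2.boxPoints(r),.025);print('handle',w.round(4),w.mean(0),[np.linalg.norm(w[i]-w[i-1]).round(4) for i in range(4)])
# case lid
y=((hsv[:,:,0]>12)&(hsv[:,:,0]<35)&(hsv[:,:,1]>50)&(hsv[:,:,2]>200)).astype(np.uint8)
y=comp(205,150,325,230,y)
cn,_=cv2.findContours(y,cv2.RETR_EXTERNAL,cv2.CHAIN_APPROX_NONE)
c=max(cn,key=cv2.contourArea);r=cv2.minAreaRect(c);w=onz('top',cv2.boxPoints(r),.063);print('lid',r,w.round(4),w.mean(0),[np.linalg.norm(w[i]-w[i-1]).round(4) for i in range(4)])
for nm,bx in(('studledge',(245,145,282,170)),('pinledge',(250,212,290,235))):
    l=comp(*bx,m);cn,_=cv2.findContours(l,cv2.RETR_EXTERNAL,cv2.CHAIN_APPROX_NONE)
    c=max(cn,key=cv2.contourArea);r=cv2.minAreaRect(c);w=onz('top',cv2.boxPoints(r),.063);print(nm,w.round(4),w.mean(0))
# clip
l=comp(380,170,412,212,((hsv[:,:,1]<90)&(hsv[:,:,2]>140)).astype(np.uint8))
ys,xs=np.nonzero(l);print('clip px',len(xs),xs.min(),xs.max(),ys.min(),ys.max())
print('coil', onz('top',[(402.0,201.2)],.007), 'tip',onz('top',[(370+98/5,165+61/5),(370+80/5,165+75/5)],.005))
print('walker', onz('top',[(370+262/5/1-80+0,165+280/5)],.003))
print('stud neck/head centre', onz('top',[(205+350/6,140+103/6)],.083),'pin top',onz('top',[(205+390/6,140+484/6)],.085))
E
```

```text
bar -1 1294.5 [113.77 214.59] [0.519  0.3569 0.007 ] ((113.7930679321289, 214.36932373046875), (17.488269805908203, 80.41044616699219), 32.27564239501953)
[[0.4469 0.4268 0.007 ]
 [0.6183 0.3258 0.007 ]
 [0.5935 0.2865 0.007 ]
 [0.4238 0.3878 0.007 ]] [np.float64(0.0453), np.float64(0.199), np.float64(0.0465), np.float64(0.1976)] [0.52063396 0.35672675 0.007     ]
bar 0 32.0 [ 97.  241.1] [0.4532 0.3963 0.007 ] ((97.00001525878906, 241.00003051757812), (5.656853675842285, 7.071067810058594), 45.0)
bar 0 240.0 [111.84 214.63] [0.519  0.3618 0.007 ] ((111.94023895263672, 214.63780212402344), (9.284658432006836, 29.97759437561035), 32.905242919921875)
bar 0 60.0 [129.68 189.55] [0.5823 0.3193 0.007 ] ((129.61538696289062, 189.576904296875), (6.1017022132873535, 11.926054000854492), 33.6900634765625)
handle [[0.4937 0.3764 0.025 ]
 [0.5481 0.3445 0.025 ]
 [0.5408 0.3326 0.025 ]
 [0.4866 0.3645 0.025 ]] [0.51730271 0.35448736 0.025     ] [np.float64(0.0138), np.float64(0.063), np.float64(0.014), np.float64(0.0629)]
lid ((266.00823974609375, 189.41854858398438), (52.464576721191406, 96.709
[... 185 characters left out ...]
oat64(0.1255), np.float64(0.2316), np.float64(0.1266), np.float64(0.2254)]
studledge [[ 0.6639  0.0166  0.063 ]
 [ 0.6697 -0.0462  0.063 ]
 [ 0.6285 -0.0491  0.063 ]
 [ 0.6228  0.0132  0.063 ]] [ 0.64621303 -0.01639515  0.063     ]
pinledge [[ 0.5136  0.0165  0.063 ]
 [ 0.5195 -0.0599  0.063 ]
 [ 0.4739 -0.0628  0.063 ]
 [ 0.4681  0.013   0.063 ]] [ 0.4937763  -0.02331529  0.063     ]
clip px 241 384 406 176 205
coil [[ 0.54321493 -0.36986462  0.007     ]] tip [[ 0.60634998 -0.34354597  0.005     ]
 [ 0.59910073 -0.33342629  0.005     ]]
walker [[ 0.49612934 -0.21440614  0.003     ]]
stud neck/head centre [[ 0.64039635 -0.01693733  0.083     ]] pin top [[ 0.49105646 -0.02902209  0.085     ]]
```

```bash
python3 - <<'E'
from h import *
t=cv2.imread('pics/top0.png'); s=cv2.imread('pics/scene0.png')
def c(im,x0,y0,w,h,k): return cv2.resize(im[y0:y0+h,x0:x0+w],None,fx=k,fy=k,interpolation=cv2.INTER_CUBIC)
cv2.imwrite('pics/y1.png',np.vstack([np.hstack([c(t,245,144,40,28,10),c(t,250,208,40,28,10)]),np.hstack([c(s,262,198,40,28,10),c(s,213,176,40,28,10)])]))
for n in P: print(n,-P[n]['R'].T@P[n]['t'])
E
```

```text
scene [ 1.14146524 -0.52292478  0.59505472]
top [0.40187005 0.01576382 0.91928801]
```

View pics/y1.png

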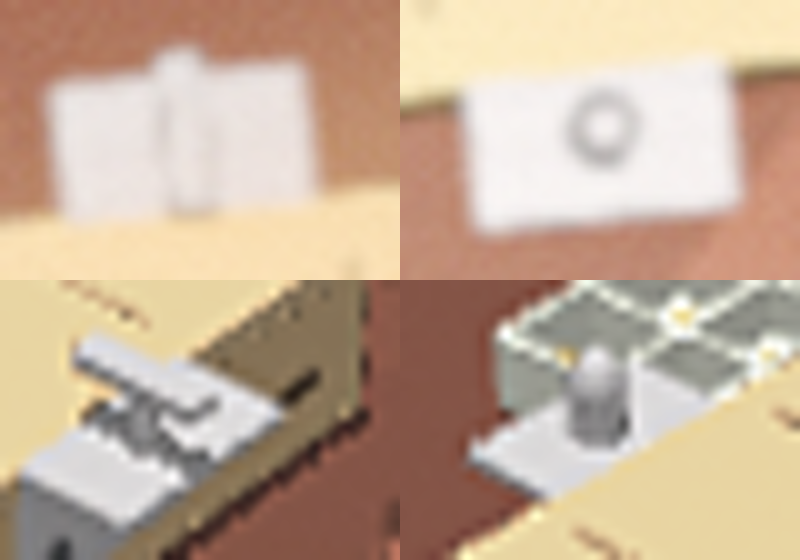

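```bash
python3 - <<'E'
from h import *
S=tri((263.0,156.45),(276.25,206.5)); Pn=tri((269.75,220.35),(232.35,182.05)); print('tri stud top',S,'pin top',Pn, np.linalg.norm(S[:2]-Pn[:2]))
a=onz('top',[(263.0,156.45)],.083)[0]; b=onz('top',[(269.75,220.35)],.084)[0]; d=b-a; print(a,b,np.hypot(*d[:2]),np.degrees(np.arctan2(d[1],d[0])))
print('scene', onz('scene',[(276.25,206.5)],.083), onz('scene',[(232.35,182.05)],.085))
# top view ledge midpoints, lid
E
```

```text
tri stud top [ 0.64293773 -0.01613707  0.08068047] pin top [ 0.49201833 -0.02786569  0.0864753 ] 0.1513744613230726
[ 0.6421457  -0.01619153  0.083     ] [ 0.49189031 -0.02852587  0.084     ] 0.15076079572985024 -175.30716113841953
scene [[ 0.64527551 -0.01825115  0.083     ]] [[ 0.49051048 -0.02588442  0.085     ]]
```

```bash
cat > hook.py <<'E'
import numpy as np
from scipy.optimize import minimize
# 2D (x,z) mm, stud frame. bar: web u -25..-15 , body u 15..169 ; w -2..2
def corners(u0,u1,xc,zc,th):
    c,s=np.cos(th),np.sin(th)
    return np.array([[xc+u*c-w*s, zc+u*s+w*c] for u,w in((u0,-2),(u1,-2),(u1,2),(u0,2))])
def sep(A,B):
    best=-1e9
    for Pq in(A,B):
        for i in range(4):
            e=Pq[(i+1)%4]-Pq[i]; n=np.array([e[1],-e[0]])/np.hypot(*e)
            a=A@n;b=B@n
            best=max(best,b.min()-a.max(),a.min()-b.max())
    return best
R=lambda x0,x1,z0,z1:np.array([[x0,z0],[x1,z0],[x1,z1],[x0,z1]],float)
HEAD=R(-19,19,14,20);NECK=R(-4,4,0,20)
def clr(p):
    xc,zc,th=p[0],p[1],np.radians(p[2])
    W=corners(-25,-15,xc,zc,th);B=corners(15,169,xc,zc,th)
    return min(sep(W,HEAD),sep(W,NECK),sep(B,HEAD),sep(B,NECK),min(W[:,1].min(),B[:,1].min()))
if __name__=="__main__":
    for th in(25,30,35,40,45):
        # for each xc, best zc such that web on -x side below head, body above/right
        print(th,[(xc,)+max((round(float(clr((xc,z,th))),1),z) for z in np.arange(0,45,.5)) for xc in range(-16,24,2)])
E
python3 hook.py
```

```text
25 [(-16, 18.9, np.float64(44.5)), (-14, 18.1, np.float64(44.5)), (-12, 17.2, np.float64(44.5)), (-10, 16.4, np.float64(44.5)), (-8, 15.6, np.float64(44.5)), (-6, 14.7, np.float64(44.5)), (-4, 13.9, np.float64(44.5)), (-2, 13.0, np.float64(44.5)), (0, 12.2, np.float64(44.5)), (2, 12.1, np.float64(44.5)), (4, 12.1, np.float64(44.5)), (6, 12.1, np.float64(44.5)), (8, 12.1, np.float64(44.5)), (10, 12.1, np.float64(44.5)), (12, 12.1, np.float64(44.5)), (14, 12.1, np.float64(44.5)), (16, 12.1, np.float64(44.5)), (18, 12.1, np.float64(44.5)), (20, 12.1, np.float64(44.5)), (22, 12.1, np.float64(44.5))]
30 [(-16, 17.7, np.float64(44.5)), (-14, 16.7, np.float64(44.5)), (-12, 15.7, np.float64(44.5)), (-10, 14.7, np.float64(44.5)), (-8, 13.7, np.float64(44.5)), (-6, 12.7, np.float64(44.5)), (-4, 11.7, np.float64(44.5)), (-2, 10.7, np.float64(44.5)), (0, 10.3, np.float64(44.5)), (2, 10.3, np.float64(44.5)), (4, 10.3, np.float64(44.5)), (6, 10.3, np.float64(44.5)), (8, 10.3, np.float64(44.5)), (10, 10.3, np.float64(44.5)), (12, 10.3, np.float64(44.5)), (14, 10.3, np.float64(44.5)), (16, 10.3, np.
[... 1167 characters left out ...]
16, 6.9, np.float64(44.5)), (18, 6.9, np.float64(44.5)), (20, 6.9, np.float64(44.5)), (22, 6.9, np.float64(44.5))]
45 [(-16, 13.2, np.float64(44.5)), (-14, 11.8, np.float64(44.5)), (-12, 10.4, np.float64(44.5)), (-10, 9.0, np.float64(44.5)), (-8, 7.5, np.float64(44.5)), (-6, 6.1, np.float64(44.5)), (-4, 5.4, np.float64(44.5)), (-2, 5.4, np.float64(44.5)), (0, 5.4, np.float64(44.5)), (2, 5.4, np.float64(44.5)), (4, 5.4, np.float64(44.5)), (6, 5.4, np.float64(44.5)), (8, 5.4, np.float64(44.5)), (10, 5.4, np.float64(44.5)), (12, 5.4, np.float64(44.5)), (14, 5.4, np.float64(44.5)), (16, 5.4, np.float64(44.5)), (18, 5.4, np.float64(44.5)), (20, 5.4, np.float64(44.5)), (22, 5.4, np.float64(44.5))]
```

```bash
cat > plan.py <<'E'
from hook import *
import heapq
xs=np.arange(-24,22,1.);zs=np.arange(2,46,1.);ths=np.arange(0,47.5,2.5)
C=np.array([[[min(clr((x,z,t)),3.0) for t in ths] for z in zs] for x in xs])
def path(s,g,tmax):
    idx=lambda p:(int(round(p[0]+24)),int(round(p[1]-2)),int(round(p[2]/2.5)))
    s,g=idx(s),idx(g);D={s:(0,)};h=[(0.,s)];par={};cost={s:0.};done=set()
    while h:
        d,n=heapq.heappop(h)
        if n in done: continue
        done.add(n)
        if n==g: break
        for dx in(-1,0,1):
            for dz in(-1,0,1):
                for dt in(-1,0,1):
                    m=(n[0]+dx,n[1]+dz,n[2]+dt)
                    if m==n or not all(0<=m[i]<C.shape[i] for i in range(3)) or ths[m[2]]>tmax: continue
                    c=C[m]
                    if c<-0.01: continue
                    w=d+(abs(dx)+abs(dz)+abs(dt))*(.05+np.exp(-3*c))
                    if w<cost.get(m,1e9): cost[m]=w;par[m]=n;heapq.heappush(h,(w,m))
    if g not in par: return None
    p=[g]
    while p[-1]!=s:p.append(par[p[-1]])
    return [(xs[i],zs[j],ths[k],round(float(C[i,j,k]),2)) for i,j,k in p[::-1]]
for tmax in(30,35,40,45):
    p=path((-18,44,min(tmax,35)),(4,6,10),tmax); print(tmax, p and min(q[3] for q in p)); print(p and [tuple(float(v) for v in q) for q in p])
E
python3 plan.py
```

```text
30 None
None
35 None
None
40 None
None
45 None
None
```

```bash
sed -i 's/(4,6,10),tmax/(4,8,10),tmax/' plan.py; python3 plan.py
```

```text
30 1.3
[(-18.0, 44.0, 30.0, 3.0), (-18.0, 43.0, 30.0, 3.0), (-18.0, 42.0, 30.0, 3.0), (-18.0, 41.0, 30.0, 3.0), (-18.0, 40.0, 30.0, 3.0), (-18.0, 39.0, 30.0, 3.0), (-18.0, 38.0, 30.0, 3.0), (-18.0, 37.0, 30.0, 3.0), (-18.0, 36.0, 30.0, 3.0), (-18.0, 35.0, 30.0, 3.0), (-18.0, 34.0, 30.0, 3.0), (-18.0, 33.0, 30.0, 3.0), (-18.0, 32.0, 30.0, 3.0), (-18.0, 31.0, 30.0, 3.0), (-18.0, 30.0, 30.0, 3.0), (-18.0, 29.0, 30.0, 3.0), (-18.0, 28.0, 30.0, 3.0), (-18.0, 27.0, 30.0, 3.0), (-18.0, 26.0, 30.0, 3.0), (-18.0, 25.0, 30.0, 3.0), (-18.0, 24.0, 30.0, 3.0), (-18.0, 23.0, 30.0, 3.0), (-18.0, 22.0, 30.0, 3.0), (-18.0, 21.0, 30.0, 3.0), (-18.0, 20.0, 30.0, 3.0), (-18.0, 19.0, 30.0, 3.0), (-18.0, 18.0, 30.0, 3.0), (-17.0, 18.0, 30.0, 3.0), (-16.0, 18.0, 30.0, 3.0), (-15.0, 18.0, 30.0, 3.0), (-14.0, 18.0, 30.0, 3.0), (-13.0, 18.0, 30.0, 3.0), (-12.0, 18.0, 30.0, 3.0), (-11.0, 18.0, 30.0, 3.0), (-10.0, 18.0, 30.0, 3.0), (-9.0, 18.0, 30.0, 3.0), (-8.0, 18.0, 30.0, 3.0), (-7.0, 17.0, 30.0, 2.77), (-6.0, 17.0, 30.0, 2.77), (-5.0, 17.0, 30.0, 2.77), (-4.0, 17.0, 30.0, 2.77), (-3.0, 17.0, 30.0, 2.77), (-
[... 4715 characters left out ...]
 (-7.0, 17.0, 30.0, 2.77), (-6.0, 17.0, 30.0, 2.77), (-5.0, 17.0, 30.0, 2.77), (-4.0, 17.0, 30.0, 2.77), (-3.0, 17.0, 30.0, 2.77), (-2.0, 17.0, 30.0, 2.77), (-1.0, 17.0, 30.0, 2.77), (0.0, 17.0, 30.0, 2.77), (1.0, 17.0, 30.0, 2.77), (2.0, 17.0, 30.0, 2.77), (3.0, 17.0, 30.0, 2.77), (4.0, 17.0, 30.0, 2.77), (5.0, 17.0, 30.0, 2.77), (6.0, 17.0, 27.5, 2.15), (7.0, 16.0, 25.0, 1.75), (7.0, 15.0, 22.5, 2.0), (7.0, 15.0, 20.0, 2.01), (7.0, 14.0, 17.5, 1.75), (7.0, 14.0, 15.0, 1.95), (7.0, 13.0, 12.5, 2.21), (7.0, 12.0, 10.0, 2.42), (7.0, 11.0, 10.0, 2.42), (7.0, 10.0, 10.0, 2.42), (7.0, 9.0, 10.0, 2.42), (7.0, 8.0, 10.0, 1.69), (6.0, 8.0, 10.0, 1.65), (5.0, 8.0, 10.0, 1.48), (4.0, 8.0, 10.0, 1.3)]
```

```bash
cat > k.py <<'E'
import numpy as np, sys
from scipy.spatial.transform import Rotation as Ro
from workcell import bot
def RT(yaw,tilt=0.): return Ro.from_euler('z',yaw,degrees=True)*Ro.from_euler('x',180+tilt,degrees=True)
def cur():
    o=bot.get_obs(); return np.array(o['ee_pos']),Ro.from_euler('xyz',o['tcp_rot'],degrees=True),o
def rel(p,R,base=None):
    p0,R0=base if base else cur()[:2]
    return np.round(np.r_[R0.inv().apply(np.array(p)-p0),(R0.inv()*R).as_rotvec()],4)
def st():
    p,R,o=cur(); print('t',round(o['time'],2),'p',p.round(4),'rpy',np.round(o['tcp_rot'],2),'q',np.round(o['q'],1),'F',np.round(o['wrist_force'],1),'op',round(o['opening'],4))
E
python3 - <<'E'
from k import *
print(rel((.3,-.2,.231),RT(-20))); print(rel((.5201,.3567,.12),RT(59.2,-15)))
E
```

```text
[-2.639e-01 -2.196e-01 -0.000e+00 -5.000e-04  1.100e-03 -8.939e-01]
[-0.7199 -0.6073  0.1115 -0.1388  0.2982 -2.2605]
```

```bash
R='[-0.72,-0.607,0.0,-0.139,0.298,-2.26,0.5]'; python3 -m creep '[[-0.72,-0.607,0.0,-0.139,0.298,-2.26,0.5],[-0.72,-0.607,0.0,-0.139,0.298,-2.26,0.5],[-0.72,-0.607,0.0,-0.139,0.298,-2.26,0.5],[-0.72,-0.607,0.0,-0.139,0.298,-2.26,0.5],[-0.72,-0.607,0.0,-0.139,0.298,-2.26,0.5],[-0.72,-0.607,0.0,-0.139,0.298,-2.26,0.5],[-0.72,-0.607,0.0,-0.139,0.298,-2.26,0.5],[-0.72,-0.607,0.0,-0.139,0.298,-2.26,0.5]]' 80; python3 - <<'E'
from k import *
st(); print(rel((.5201,.3567,.15),RT(59.2,-15)))
E
```

```text
time: 0.9
ee_pos: [0.3225, -0.1468, 0.2313]
tcp_rot: [171.9, -4.8, -2.5]
wrist_force: [1.5, -0.2, 0.6]
opening: 0.043
t 0.9 p [ 0.3225 -0.1468  0.2313] rpy [171.93  -4.83  -2.46] q [-19.4 -28.9 -18.6  93.3  -6.3  73. ] F [ 1.5 -0.2  0.6] op 0.043
[ 0.1683 -0.5199  0.023  -0.0637  0.1406 -1.069 ]
```

```bash
python3 -m creep '[[0.168,-0.52,0.023,-0.064,0.14,-1.069,0.5],[0.168,-0.52,0.023,-0.064,0.14,-1.069,0.5],[0.168,-0.52,0.023,-0.064,0.14,-1.069,0.5],[0.168,-0.52,0.023,-0.064,0.14,-1.069,0.5],[0.168,-0.52,0.023,-0.064,0.14,-1.069,0.5],[0.168,-0.52,0.023,-0.064,0.14,-1.069,0.5],[0.168,-0.52,0.023,-0.064,0.14,-1.069,0.5],[0.168,-0.52,0.023,-0.064,0.14,-1.069,0.5]]'; python3 - <<'E'
from k import *
st(); print(rel((.5201,.3567,.06),RT(59.2,-15)))
E
```

```text
time: 1.7
ee_pos: [0.4686, 0.2208, 0.1718]
tcp_rot: [165.0, 0.0, 59.2]
wrist_force: [1.3, -0.0, 0.7]
opening: 0.0431
t 1.7 p [0.4686 0.2208 0.1718] rpy [1.6505e+02 4.0000e-02 5.9230e+01] q [ 32.5  -7.7 -10.1  80.8 -13.3  62.5] F [ 1.3 -0.   0.7] op 0.0431
[ 0.1432 -0.0532  0.1014 -0.0009  0.0005  0.0007]
```

```bash
python3 -m creep '[[0.143,-0.053,0.101,0,0,0,0.5],[0.143,-0.053,0.101,0,0,0,0.5],[0.143,-0.053,0.101,0,0,0,0.5],[0.143,-0.053,0.101,0,0,0,0.5],[0.143,-0.053,0.101,0,0,0,0.5]]'; python3 - <<'E'
from k import *
st(); print(rel((.5201,.3567,.011),RT(59.2,-15)))
from h import *
cv2.imwrite('pics/s1.png',cv2.resize(optics.camera('scene')[120:240,270:430,::-1],None,fx=5,fy=5,interpolation=cv2.INTER_CUBIC))
E
```

```text
time: 2.2
ee_pos: [0.5197, 0.3553, 0.0557]
tcp_rot: [165.2, 0.4, 59.0]
wrist_force: [-1.2, -1.0, -0.5]
opening: 0.0426
t 2.2 p [0.5197 0.3553 0.0557] rpy [165.22   0.35  59.  ] q [ 40.7  11.3  -3.4  70.9 -14.1  71.1] F [-1.2 -1.  -0.5] op 0.0426
[ 0.0016 -0.0117  0.0431 -0.0039  0.0069 -0.0018]
```

View pics/s1.png

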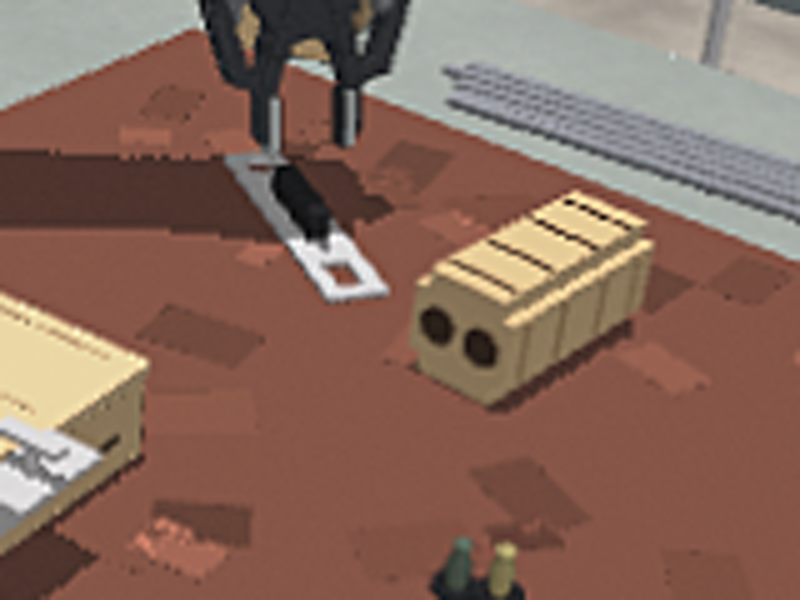

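The gripper (fingers near px (265,120),(345,120) of the crop) straddles the bar's line with the handle just ahead. I'll descend and close.

```bash
python3 -m creep '[[0.001,-0.008,0.025,0,0.003,0,0.5],[0.0015,-0.0115,0.042,-0.003,0.006,-0.002,0.5],[0.0015,-0.0115,0.0425,-0.003,0.006,-0.002,0.5],[0.0015,-0.0115,0.043,-0.003,0.006,-0.002,0.5],[0.0015,-0.0115,0.043,-0.003,0.006,-0.002,0.0],[0.0015,-0.0115,0.043,-0.003,0.006,-0.002,0.0],[0.0015,-0.0115,0.043,-0.003,0.006,-0.002,0.0],[0.0015,-0.0115,0.043,-0.003,0.006,-0.002,0.0]]' 100; python3 - <<'E'
from k import *
st()
E
```

```text
time: 3.05
ee_pos: [0.5224, 0.3558, 0.0185]
tcp_rot: [164.8, -0.4, 59.1]
wrist_force: [-3.0, -1.0, 6.2]
opening: 0.0129
t 3.05 p [0.5224 0.3558 0.0185] rpy [164.84  -0.42  59.08] q [ 40.6  11.9  -7.   65.8 -14.2  70.9] F [-3.  -1.   6.2] op 0.0129
```

```bash
python3 -m creep '[[0,0,0,0,0,0,0],[0,0,0,0,0,0,0]]'; python3 - <<'E'
from k import *
st()
from h import *
a=optics.camera('scene')[140:190,295:365,::-1];b=optics.camera('top')[170:260,70:160,::-1]
cv2.imwrite('pics/s2.png',np.hstack([cv2.resize(a,(490,350),interpolation=cv2.INTER_CUBIC),cv2.resize(b,(350,350),interpolation=cv2.INTER_CUBIC)])[:, :800])
E
```

```text
time: 3.25
ee_pos: [0.5224, 0.3558, 0.0185]
tcp_rot: [164.8, -0.4, 59.1]
wrist_force: [-2.8, -1.1, 6.2]
opening: 0.0134
t 3.25 p [0.5224 0.3558 0.0185] rpy [164.84  -0.42  59.08] q [ 40.6  11.9  -7.   65.8 -14.2  70.9] F [-2.8 -1.1  6.2] op 0.0134
```

View pics/s2.png

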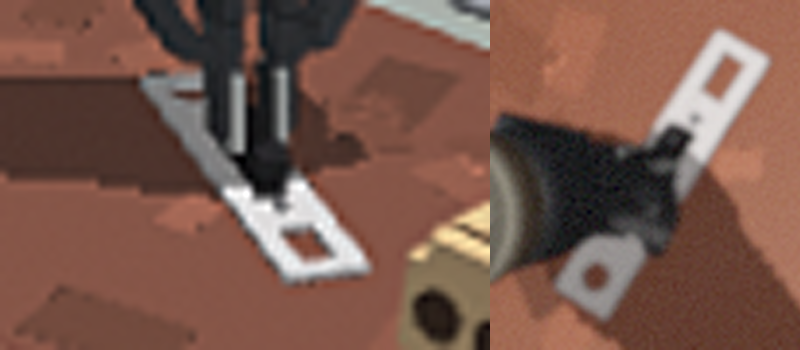

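```bash
python3 -m creep '[[0,0,0,0,0,0,0.5],[0,0,0,0,0,0,0.5],[0,0,0,0,0,0,0.5]]'; python3 - <<'E'
from k import *
st(); print(rel((.5201,.3567,.011),RT(59.2,-15)))
E
```

```text
time: 3.65
ee_pos: [0.5217, 0.3554, 0.0165]
tcp_rot: [164.9, -0.3, 59.1]
wrist_force: [0.3, 0.6, -0.2]
opening: 0.0425
t 3.65 p [0.5217 0.3554 0.0165] rpy [164.91  -0.3   59.08] q [ 40.6  12.   -7.1  65.8 -14.2  70.9] F [ 0.3  0.6 -0.2] op 0.0425
[ 0.0002 -0.0034  0.0048  0.0017 -0.0045 -0.0034]
```

```bash
python3 -m creep '[[0,-0.003,0.005,0,-0.004,-0.003,0.3],[0,-0.003,0.005,0,-0.004,-0.003,0.3],[0,-0.003,0.005,0,-0.004,-0.003,0.3],[0,-0.003,0.005,0,-0.004,-0.003,0.3]]';python3 -m creep '[[0,0,0,0,0,0,0.0],[0,0,0,0,0,0,0],[0,0,0,0,0,0,0],[0,0,0,0,0,0,0]]'; python3 - <<'E'
from k import *
st(); print(rel((.5201,.3567,.011),RT(59.2,-15)))
E
```

```text
time: 4.05
ee_pos: [0.5203, 0.3563, 0.0107]
tcp_rot: [164.9, -0.0, 59.2]
wrist_force: [-0.4, -0.1, -0.2]
opening: 0.0258
time: 4.45
ee_pos: [0.5205, 0.3564, 0.0112]
tcp_rot: [164.9, -0.1, 59.2]
wrist_force: [-2.4, -0.7, 4.9]
opening: 0.0137
t 4.45 p [0.5205 0.3564 0.0112] rpy [ 1.649e+02 -6.000e-02  5.919e+01] q [ 40.8  12.4  -7.3  65.5 -14.3  71. ] F [-2.4 -0.7  4.9] op 0.0137
[ 0.0001 -0.0005  0.      0.0018 -0.0009 -0.0004]
```

```bash
cat >> k.py <<'E'
STUD=np.array([.642,-.0163,.063]); YAW=184.7
RC=Ro.from_euler('z',YAW,degrees=True)
# grasp: tool pose & bar pose at grasp
Pt=np.array([.5205,.3564,.0112]);Rt=RT(59.2,-15.)
Pb=np.array([.518,.358,.018]);Rb=Ro.from_euler('z',149.2,degrees=True)
EYE=np.array([-.075,0,-.013])
def tcp_for(xc,zc,th,y=0.,stud=STUD):
    """eye centre xc,zc mm in stud frame, tilt th deg"""
    Rn=RC*Ro.from_euler('y',-th,degrees=True)
    eye=stud+RC.apply([xc/1e3,y/1e3,zc/1e3])
    pb=eye-Rn.apply(EYE)
    Rtool=Rn*Rb.inv()*Rt
    p=pb+Rn.apply(Rb.inv().apply(Pt-Pb))
    return p,Rtool
def eye_now():
    p,R,o=cur(); Rn=R*Rt.inv()*Rb; pb=p-Rn.apply(Rb.inv().apply(Pt-Pb)); e=RC.inv().apply(pb+Rn.apply(EYE)-STUD)*1e3
    h=RC.inv().apply(pb+Rn.apply([.075,0,-.013])-STUD)*1e3
    return e.round(1),h.round(1),np.round((RC.inv()*Rn).as_euler('xyz',degrees=True),1)
E
python3 - <<'E'
from k import *
print(rel((.5205,.3564,.16),RT(59.2,-15)))
for a in((-18,110,0),(-18,60,30),(-18,20,30),(5,17,30),(0,2,0)): 
    p,R=tcp_for(*a); print(a,p.round(4),R.as_euler('xyz',degrees=True).round(1))
E
```

```text
[ 0.0002  0.0388 -0.1437  0.0018 -0.0009 -0.0004]
(-18, 110, 0) [ 0.5882 -0.0208  0.1792] [165.    0.   94.7]
(-18, 60, 30) [ 0.6009 -0.0198  0.1644] [-165.    -0.    94.7]
(-18, 20, 30) [ 0.6009 -0.0198  0.1244] [-165.    -0.    94.7]
(5, 17, 30) [ 0.5779 -0.0217  0.1214] [-165.    -0.    94.7]
(0, 2, 0) [ 0.5702 -0.0223  0.0712] [165.    0.   94.7]
```

```bash
python3 -m creep '[[0,0.008,-0.03,0,0,0,0],[0,0.021,-0.077,0,0,0,0],[0,0.034,-0.124,0,0,0,0],[0,0.0385,-0.1437,0,0,0,0],[0,0.0385,-0.1437,0,0,0,0],[0,0.0385,-0.1437,0,0,0,0],[0,0.0385,-0.1437,0,0,0,0]]'; python3 - <<'E'
from k import *
st(); print(rel(*tcp_for(-20,110,5)))
E
```

```text
time: 5.15
ee_pos: [0.5194, 0.3557, 0.157]
tcp_rot: [165.0, 0.2, 59.2]
wrist_force: [0.3, -0.4, -2.7]
opening: 0.0139
t 5.15 p [0.5194 0.3557 0.157 ] rpy [1.6498e+02 1.6000e-01 5.9190e+01] q [ 40.8   9.8   6.   81.6 -14.3  71. ] F [ 0.3 -0.4 -2.7] op 0.0139
[-0.2866  0.2527  0.0392  0.084   0.137  -0.6047]
```

```bash
python3 -m creep '[[-0.287,0.253,0.039,0.084,0.137,-0.605,0],[-0.287,0.253,0.039,0.084,0.137,-0.605,0],[-0.287,0.253,0.039,0.084,0.137,-0.605,0],[-0.287,0.253,0.039,0.084,0.137,-0.605,0],[-0.287,0.253,0.039,0.084,0.137,-0.605,0],[-0.287,0.253,0.039,0.084,0.137,-0.605,0],[-0.287,0.253,0.039,0.084,0.137,-0.605,0],[-0.287,0.253,0.039,0.084,0.137,-0.605,0]]'; python3 - <<'E'
from k import *
st(); print(eye_now());print(rel(*tcp_for(-20,60,30)))
E
```

```text
time: 5.95
ee_pos: [0.5895, -0.0152, 0.1852]
tcp_rot: [170.0, -0.1, 94.7]
wrist_force: [1.5, 0.1, -2.3]
opening: 0.0138
t 5.95 p [ 0.5895 -0.0152  0.1852] rpy [ 1.6999e+02 -1.2000e-01  9.4710e+01] q [-2.1 -0.5 -1.4 79.2  1.3 -6.7] F [ 1.5  0.1 -2.3] op 0.0138
(array([-18.9,  -5.5, 109.7]), array([130.5,  -5.5, 122.8]), array([-0.1, -5. ,  0. ]))
[-5.600e-03  9.200e-03  2.270e-02  4.366e-01 -2.100e-03  3.000e-04]
```

```bash
python3 -m creep '[[0,0.009,0.022,0.4365,0,0,0],[0,0.009,0.022,0.4365,0,0,0],[0,0.009,0.022,0.4365,0,0,0],[0,0.009,0.022,0.4365,0,0,0],[0,0.009,0.022,0.4365,0,0,0],[0,0.009,0.022,0.4365,0,0,0]]'; python3 - <<'E'
from k import *
st(); print(eye_now());print(rel(*tcp_for(-20,60,30)))
from h import *
a=optics.camera('scene')[110:270,180:340,::-1];b=optics.camera('top')[120:260,190:330,::-1]
cv2.imwrite('pics/s3.png',np.hstack([cv2.resize(a,(400,400),interpolation=cv2.INTER_CUBIC),cv2.resize(b,(400,400),interpolation=cv2.INTER_CUBIC)]))
E
```

```text
time: 6.55
ee_pos: [0.6027, -0.012, 0.1658]
tcp_rot: [-165.1, -0.1, 94.7]
wrist_force: [-0.8, 1.1, -1.2]
opening: 0.0139
t 6.55 p [ 0.6027 -0.012   0.1658] rpy [-1.6511e+02 -1.2000e-01  9.4720e+01] q [ -0.5  27.6  29.  106.2  -1.2  -5.1] F [-0.8  1.1 -1.2] op 0.0139
(array([-20.5,  -7.7,  61.6]), array([109.5,  -7.6, 136.3]), array([ -0.1, -29.9,   0.1]))
[-0.0076 -0.0001  0.0015  0.002  -0.0019  0.0008]
```

View pics/s3.png

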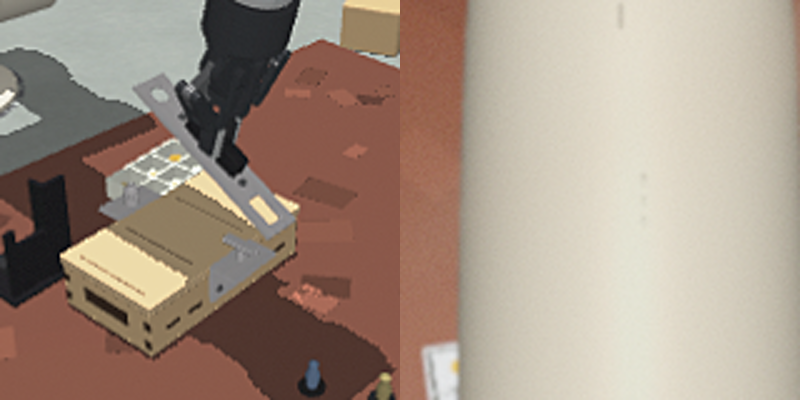

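```bash
python3 - <<'E'
from k import *
print(rel(*tcp_for(-20,34,30)))
E
python3 -m creep '[[-0.0076,0.006,0.026,0.002,0,0,0],[-0.0076,0.007,0.026,0.002,0,0,0],[-0.0076,0.007,0.0265,0.002,0,0,0],[-0.0076,0.007,0.0265,0.002,0,0,0]]'; python3 - <<'E'
from k import *
st(); print(eye_now())
from h import *
a=optics.camera('scene')[170:250,240:320,::-1]
cv2.imwrite('pics/s4.png',cv2.resize(a,(600,600),interpolation=cv2.INTER_CUBIC))
p,R,o=cur(); Rn=R*Rt.inv()*Rb; pb=p-Rn.apply(Rb.inv().apply(Pt-Pb))
L=[(-15,8.5),(-15,-8.5),(15,-8.5),(15,8.5),(-25,20),(-25,-20)]
X=[pb+Rn.apply(EYE+[u/1e3,y/1e3,.002]) for u,y in L]
print(((proj('scene',X)-[240,170]+.5)*7.5-.5).round(0).tolist())
Y=[STUD+RC.apply(np.array(v)/1e3) for v in((-19,5.5,20),(-19,-5.5,20),(19,-5.5,20),(19,5.5,20))]
print(((proj('scene',Y)-[240,170]+.5)*7.5-.5).round(0).tolist())
E
```

```text
[-0.0077  0.0074  0.0287  0.005  -0.0016  0.0008]
time: 7.05
ee_pos: [0.6034, -0.0193, 0.1414]
tcp_rot: [-165.2, -0.1, 94.7]
wrist_force: [1.0, -0.4, -1.8]
opening: 0.0135
t 7.05 p [ 0.6034 -0.0193  0.1414] rpy [-1.6517e+02 -1.0000e-01  9.4720e+01] q [ -1.2  27.4  26.1 103.4  -1.4  -5.7] F [ 1.  -0.4 -1.8] op 0.0135
(array([-20.7,  -0.4,  37.2]), array([109.4,  -0.2, 111.8]), array([ -0.1, -29.8,   0.1]))
[[342.0, 296.0], [377.0, 271.0], [313.0, 200.0], [278.0, 224.0], [340.0, 337.0], [421.0, 279.0]]
[[307.0, 301.0], [329.0, 286.0], [238.0, 240.0], [216.0, 255.0]]
```

View pics/s4.png

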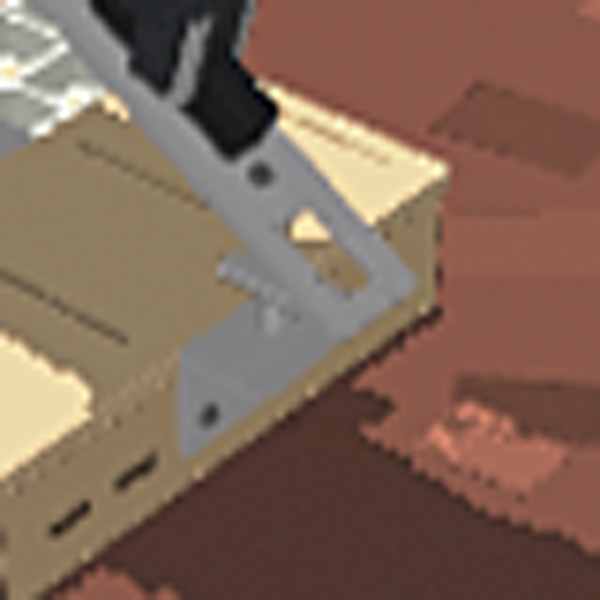

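```bash
python3 - <<'E'
from k import *
print(rel(*tcp_for(-18,18,30)))
E
```

```text
[-0.0003  0.0021  0.019   0.003  -0.0016  0.0009]
```

```bash
python3 -m creep '[[0,0.001,0.01,0.003,-0.0016,0.001,0],[0,0.002,0.019,0.003,-0.0016,0.001,0],[0,0.002,0.019,0.003,-0.0016,0.001,0],[0,0.002,0.019,0.003,-0.0016,0.001,0],[0,0.002,0.019,0.003,-0.0016,0.001,0]]'; python3 - <<'E'
from k import *
st(); print(eye_now()); print(rel(*tcp_for(-18,18,30)),rel(*tcp_for(-6,17,30)))
from h import *
a=optics.camera('scene')[170:250,240:320,::-1]
cv2.imwrite('pics/s5.png',cv2.resize(a,(600,600),interpolation=cv2.INTER_CUBIC))
E
```

```text
time: 7.6
ee_pos: [0.6005, -0.0197, 0.1208]
tcp_rot: [-164.9, -0.0, 94.7]
wrist_force: [-0.3, -0.6, -2.2]
opening: 0.0137
t 7.6 p [ 0.6005 -0.0197  0.1208] rpy [-1.6487e+02 -1.0000e-02  9.4690e+01] q [ -1.2  27.2  23.4 101.3  -1.5  -5.6] F [-0.3 -0.6 -2.2] op 0.0137
(array([-17.6,  -0.1,  16.3]), array([112.2,  -0.2,  91.6]), array([ -0. , -30.1,  -0. ]))
[-0.0001 -0.0001 -0.0016 -0.0023 -0.0001 -0.0002] [-0.0001 -0.0114  0.0025 -0.0023 -0.0001 -0.0002]
```

View pics/s5.png

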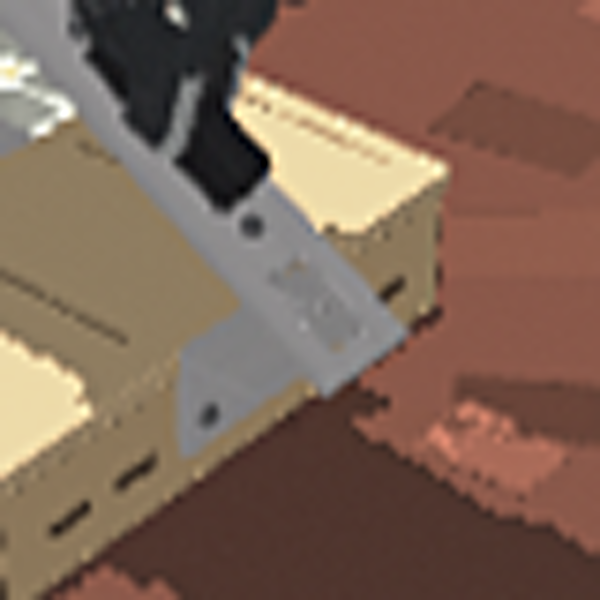

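```bash
python3 -m creep '[[0,-0.003,-0.001,-0.002,0,0,0],[0,-0.0065,0.001,-0.002,0,0,0],[0,-0.0115,0.0025,-0.002,0,0,0],[0,-0.0115,0.0025,-0.002,0,0,0],[0,-0.0115,0.0025,-0.002,0,0,0]]'; python3 - <<'E'
from k import *
st(); print(eye_now()); print(rel(*tcp_for(5,17,30)))
from h import *
a=optics.camera('scene')[170:250,240:320,::-1]
cv2.imwrite('pics/s6.png',cv2.resize(a,(600,600),interpolation=cv2.INTER_CUBIC))
E
```

```text
time: 8.15
ee_pos: [0.5886, -0.0207, 0.1215]
tcp_rot: [-165.0, -0.0, 94.7]
wrist_force: [-0.5, 0.3, -1.8]
opening: 0.0141
t 8.15 p [ 0.5886 -0.0207  0.1215] rpy [-165.     -0.     94.68] q [ -1.3  25.3  20.9 100.5  -1.5  -5.8] F [-0.5  0.3 -1.8] op 0.0141
(array([-5.7, -0.1, 17.1]), array([ 1.242e+02, -1.000e-01,  9.210e+01]), array([ -0., -30.,  -0.]))
[-0.0001 -0.0103  0.0029 -0.0001 -0.0002 -0.0003]
```

View pics/s6.png

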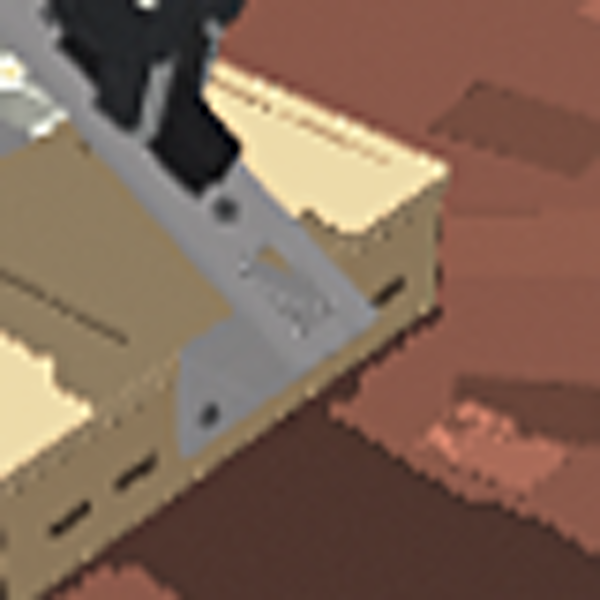

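Forces stay at the bar's weight and the eye (about (290,290)) moved over the stud head freely. I'll continue the slide towards the neck.

```bash
python3 -m creep '[[0,-0.003,0.001,0,0,0,0],[0,-0.0065,0.002,0,0,0,0],[0,-0.0103,0.0028,0,0,0,0],[0,-0.0103,0.0028,0,0,0,0],[0,-0.0103,0.0028,0,0,0,0]]'; python3 - <<'E'
from k import *
st(); print(eye_now()); print(rel(*tcp_for(6,16.5,26)),rel(*tcp_for(7,15,20)),rel(*tcp_for(7,12,10.5)))
from h import *
a=optics.camera('scene')[170:250,240:320,::-1]
cv2.imwrite('pics/s7.png',cv2.resize(a,(600,600),interpolation=cv2.INTER_CUBIC))
E
```

```text
time: 8.7
ee_pos: [0.5781, -0.0216, 0.1214]
tcp_rot: [-165.0, -0.0, 94.7]
wrist_force: [-0.1, -0.0, -1.8]
opening: 0.0137
t 8.7 p [ 0.5781 -0.0216  0.1214] rpy [-164.99   -0.     94.68] q [ -1.4  23.7  18.8 100.   -1.6  -5.8] F [-0.1 -0.  -1.8] op 0.0137
(array([ 4.9, -0.1, 17. ]), array([ 1.348e+02, -1.000e-01,  9.200e+01]), array([ -0., -30.,  -0.]))
[-0.0001 -0.0025  0.0056 -0.0699 -0.0001 -0.0003] [-1.000e-04 -4.800e-03  1.470e-02 -1.746e-01 -1.000e-04 -3.000e-04] [-1.000e-04 -5.100e-03  2.950e-02 -3.404e-01 -1.000e-04 -3.000e-04]
```

View pics/s7.png

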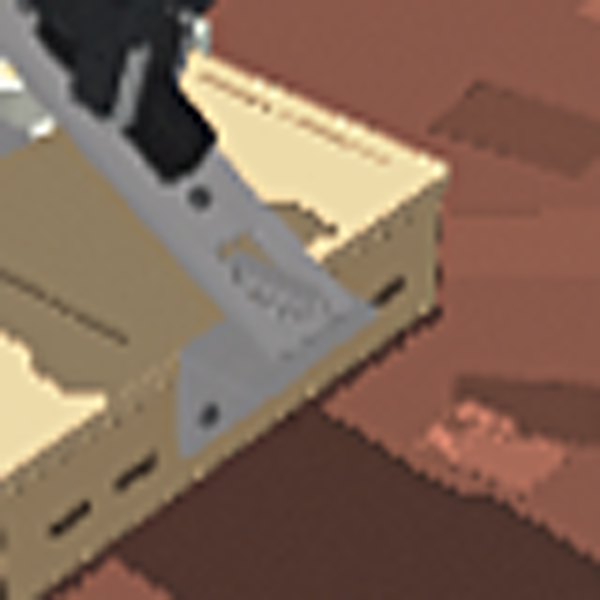

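```bash
python3 -m creep '[[0,-0.0025,0.0056,-0.07,0,0,0],[0,-0.0037,0.010,-0.122,0,0,0],[0,-0.0048,0.0147,-0.1746,0,0,0],[0,-0.0048,0.0147,-0.1746,0,0,0]]'; python3 - <<'E'
from k import *
st(); print(eye_now()); print(rel(*tcp_for(7,14,15)),rel(*tcp_for(7,12,10.5)))
E
```

```text
time: 9.15
ee_pos: [0.5686, -0.0222, 0.1085]
tcp_rot: [-175.0, -0.0, 94.7]
wrist_force: [0.5, -0.9, -0.7]
opening: 0.0134
t 9.15 p [ 0.5686 -0.0222  0.1085] rpy [-175.04   -0.     94.68] q [-2.  12.   4.1 87.1 -0.6 -6.6] F [ 0.5 -0.9 -0.7] op 0.0134
(array([ 8. , -0.2, 15.1]), array([149. ,  -0.2,  66.3]), array([ -0., -20.,  -0.]))
[-0.0002 -0.0008  0.007  -0.0866 -0.0001 -0.0003] [-2.000e-04 -1.800e-03  1.450e-02 -1.651e-01 -1.000e-04 -3.000e-04]
```

```bash
python3 -m creep '[[0,-0.0005,0.0035,-0.043,0,0,0],[0,-0.0008,0.007,-0.0866,0,0,0],[0,-0.0018,0.0145,-0.165,0,0,0],[0,-0.0018,0.0145,-0.165,0,0,0],[0,-0.0018,0.0145,-0.165,0,0,0]]'; python3 - <<'E'
from k import *
st(); print(eye_now()); print(rel(*tcp_for(7,9,10.5)),rel(*tcp_for(1,8,10.5)))
from h import *
a=optics.camera('scene')[150:250,210:310,::-1]
cv2.imwrite('pics/s8.png',cv2.resize(a,(600,600),interpolation=cv2.INTER_CUBIC))
E
```

```text
time: 9.65
ee_pos: [0.5667, -0.0225, 0.0947]
tcp_rot: [175.7, -0.0, 94.7]
wrist_force: [-0.0, -0.2, -1.3]
opening: 0.0139
t 9.65 p [ 0.5667 -0.0225  0.0947] rpy [175.65  -0.    94.68] q [-2.5  2.4 -7.8 75.4  0.5 -7.2] F [-0.  -0.2 -1.3] op 0.0139
(array([ 5.9, -0.1, 12.3]), array([ 1.533e+02, -1.000e-01,  4.000e+01]), array([ -0. , -10.7,  -0. ]))
[-0.0001 -0.0014  0.0034 -0.0026  0.     -0.0003] [-0.0001  0.0045  0.0049 -0.0026  0.     -0.0003]
```

View pics/s8.png

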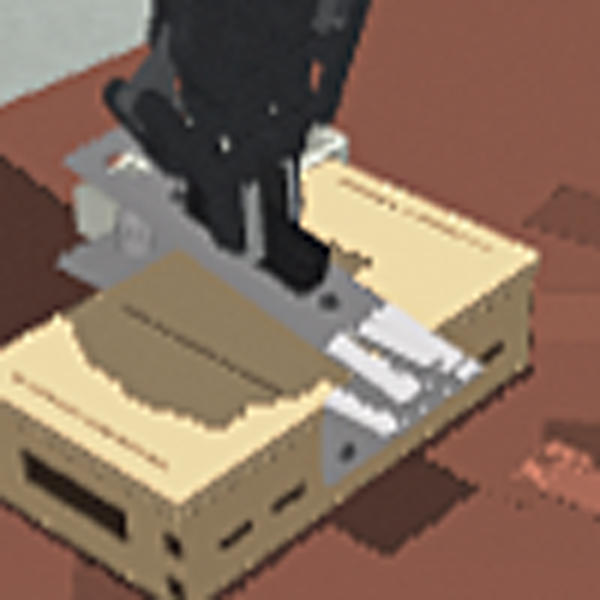

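The T-head (bright bar (340,345)–(410,390)) now sits inside the eye, between the side strips. I'll lower it and draw it back.

```bash
python3 -m creep '[[0,-0.001,0.003,-0.002,0,0,0],[0,0.0015,0.004,-0.0026,0,0,0],[0,0.0045,0.0049,-0.0026,0,0,0],[0,0.0045,0.0049,-0.0026,0,0,0],[0,0.0045,0.0049,-0.0026,0,0,0]]'; python3 - <<'E'
from k import *
st(); print(eye_now()); print(rel(*tcp_for(0,7,8.5)),rel(*tcp_for(0,5.5,6)))
from h import *
a=optics.camera('scene')[150:250,200:300,::-1]
cv2.imwrite('pics/s9.png',cv2.resize(a,(600,600),interpolation=cv2.INTER_CUBIC))
p,R,o=cur(); Rn=R*Rt.inv()*Rb; pb=p-Rn.apply(Rb.inv().apply(Pt-Pb))
X=[pb+Rn.apply([.075,0,-.011]),pb+Rn.apply([.094,.02,-.011]),pb+Rn.apply([.094,-.02,-.011]),pb+Rn.apply([-.1,.02,-.011]),pb+Rn.apply([-.1,-.02,-.011]),np.array([.4918,-.0282,.085]),np.array([.4918,-.0282,.063])]
print(((proj('scene',X)-[200,150]+.5)*6-.5).round(0).tolist())
E
```

```text
time: 10.2
ee_pos: [0.5717, -0.022, 0.0894]
tcp_rot: [175.4, -0.0, 94.7]
wrist_force: [0.2, -0.3, -2.1]
opening: 0.0138
t 10.2 p [ 0.5717 -0.022   0.0894] rpy [ 1.7544e+02 -1.0000e-02  9.4690e+01] q [-2.5  3.  -7.9 74.6  0.6 -7.2] F [ 0.2 -0.3 -2.1] op 0.0138
(array([ 0.8, -0.1,  7.2]), array([148.4,  -0.2,  34.4]), array([ -0. , -10.4,  -0. ]))
[-0.0002  0.      0.0026 -0.0338 -0.0001 -0.0002] [-0.0002 -0.001   0.0071 -0.0774 -0.0001 -0.0002]
[[196.0, 172.0], [132.0, 168.0], [199.0, 133.0], [471.0, 414.0], [536.0, 368.0], [194.0, 198.0], [197.0, 240.0]]
```

View pics/s9.png

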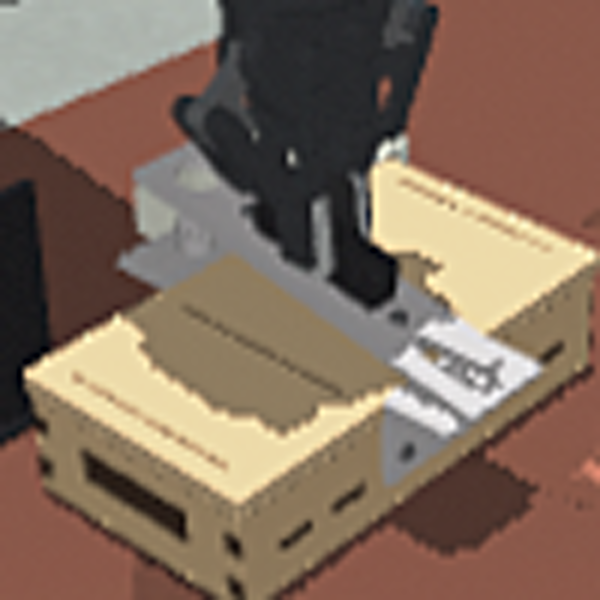

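```bash
python3 -m creep '[[0,0,0.0026,-0.034,0,0,0],[0,-0.001,0.0071,-0.077,0,0,0],[0,-0.001,0.0071,-0.077,0,0,0],[0,-0.001,0.0071,-0.077,0,0,0]]'; python3 - <<'E'
from k import *
st(); print(eye_now()); print(rel(*tcp_for(0,4,3)),rel(*tcp_for(0,2.5,1)),rel(*tcp_for(0,2,0)))
from h import *
a=optics.camera('scene')[150:250,200:300,::-1]
cv2.imwrite('pics/s10.png',cv2.resize(a,(600,600),interpolation=cv2.INTER_CUBIC))
E
```

```text
time: 10.65
ee_pos: [0.5708, -0.0221, 0.0827]
tcp_rot: [171.0, -0.0, 94.7]
wrist_force: [0.6, 0.4, -2.2]
opening: 0.0136
t 10.65 p [ 0.5708 -0.0221  0.0827] rpy [171.03  -0.    94.68] q [ -2.8  -1.4 -13.4  69.    1.2  -7.4] F [ 0.6  0.4 -2.2] op 0.0136
(array([ 0.4, -0.1,  6. ]), array([ 1.496e+02, -1.000e-01,  2.170e+01]), array([-0., -6., -0.]))
[-0.0001 -0.0011  0.0056 -0.0529  0.     -0.0004] [-0.0001 -0.002   0.0095 -0.0878  0.0001 -0.0004] [-1.000e-04 -2.400e-03  1.130e-02 -1.053e-01  1.000e-04 -4.000e-04]
```

View pics/s10.png

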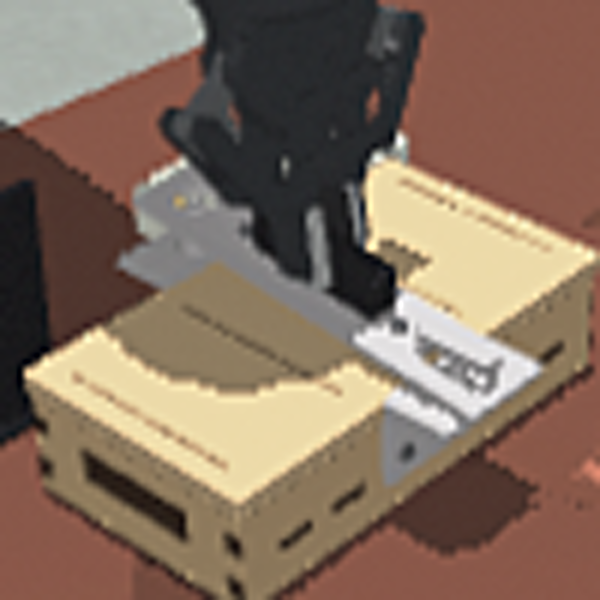

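```bash
python3 -m creep '[[0,-0.0005,0.0028,-0.026,0,0,0],[0,-0.0011,0.0056,-0.053,0,0,0],[0,-0.0011,0.0056,-0.053,0,0,0]]'; python3 - <<'E'
from k import *
st(); print(eye_now()); print(rel(*tcp_for(0,2.5,1)),rel(*tcp_for(0,1.8,0)))
E
```

```text
time: 11.0
ee_pos: [0.5706, -0.0221, 0.0765]
tcp_rot: [168.0, -0.0, 94.7]
wrist_force: [0.2, -0.1, -2.0]
opening: 0.0136
t 11.0 p [ 0.5706 -0.0221  0.0765] rpy [ 1.680e+02 -1.000e-02  9.468e+01] q [ -3.   -4.2 -17.3  65.    1.6  -7.5] F [ 0.2 -0.1 -2. ] op 0.0136
(array([ 0. , -0.1,  3.5]), array([149.8,  -0.2,  11.4]), array([-0., -3., -0.]))
[-0.0001 -0.001   0.0034 -0.0349 -0.0001 -0.0003] [-0.0002 -0.0015  0.0053 -0.0523 -0.0001 -0.0003]
```

```bash
python3 -m creep '[[0,-0.0005,0.0017,-0.017,0,0,0],[0,-0.001,0.0034,-0.035,0,0,0],[0,-0.0015,0.0053,-0.052,0,0,0],[0,-0.0015,0.0053,-0.052,0,0,0],[0,-0.0015,0.0053,-0.052,0,0,0]]'; python3 - <<'E'
from k import *
st(); print(eye_now())
E
```

```text
time: 11.5
ee_pos: [0.5704, -0.0222, 0.0712]
tcp_rot: [165.0, -0.0, 94.7]
wrist_force: [0.3, 0.1, -1.7]
opening: 0.0137
t 11.5 p [ 0.5704 -0.0222  0.0712] rpy [164.98  -0.    94.68] q [ -3.2  -7.  -21.1  61.1   2.1  -7.7] F [ 0.3  0.1 -1.7] op 0.0137
(array([-0.2, -0.1,  2. ]), array([ 1.498e+02, -1.000e-01,  2.000e+00]), array([-0.,  0., -0.]))
```

```bash
python3 -m creep '[[0,-0.0003,0.001,0,0,0,0],[0,-0.0005,0.0019,0,0,0,0],[0,-0.0005,0.0019,0,0,0,0]]'; python3 - <<'E'
from k import *
st(); print(eye_now())
E
```

```text
time: 11.8
ee_pos: [0.5708, -0.0222, 0.0711]
tcp_rot: [164.9, 0.0, 94.7]
wrist_force: [-9.5, 0.3, 13.9]
opening: 0.0137
t 11.8 p [ 0.5708 -0.0222  0.0711] rpy [1.6491e+02 1.0000e-02 9.4680e+01] q [ -3.2  -7.1 -21.1  61.    2.1  -7.7] F [-9.5  0.3 13.9] op 0.0137
(array([-0.6, -0.1,  2. ]), array([ 1.494e+02, -1.000e-01,  1.800e+00]), array([ 0. ,  0.1, -0. ]))
```

```bash
python3 -m creep '[[0,0.0005,-0.0015,0,0,0,0],[0,0.0005,-0.0015,0,0,0,0.5],[0,0.0005,-0.0015,0,0,0,0.5],[0,0.0005,-0.0015,0,0,0,0.5],[0,0.0005,-0.02,0,0,0,0.5],[0,0.0005,-0.06,0,0,0,0.5],[0,0.0005,-0.11,0,0,0,0.5],[0,0.0005,-0.11,0,0,0,0.5]]'; python3 - <<'E'
from k import *
st(); 
from h import *
a=optics.camera('scene')[150:250,200:300,::-1]
cv2.imwrite('pics/s11.png',cv2.resize(a,(600,600),interpolation=cv2.INTER_CUBIC))
E
```

```text
time: 12.6
ee_pos: [0.5444, -0.0247, 0.183]
tcp_rot: [164.4, 0.1, 94.7]
wrist_force: [0.6, -0.2, -0.3]
opening: 0.0424
t 12.6 p [ 0.5444 -0.0247  0.183 ] rpy [1.6443e+02 8.0000e-02 9.4680e+01] q [ -3.7 -12.2 -13.3  73.5   2.2  -8.1] F [ 0.6 -0.2 -0.3] op 0.0424
```

View pics/s11.png

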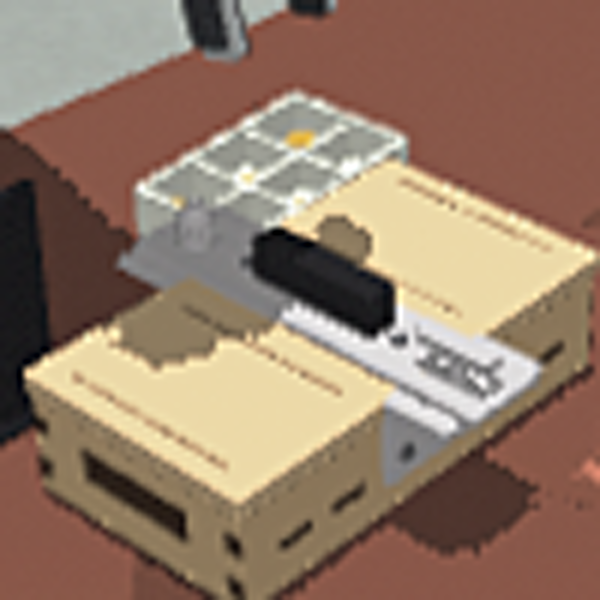

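```bash
python3 - <<'E'
import cv2,numpy as np
t=cv2.imread('pics/top0.png'); s=cv2.imread('pics/scene0.png')
a=cv2.resize(t[172:209,380:412],None,fx=12,fy=12,interpolation=cv2.INTER_CUBIC);b=cv2.resize(s[272:300,118:162],None,fx=9,fy=9,interpolation=cv2.INTER_CUBIC)
c=np.zeros((444,800,3),np.uint8);c[:444,:384]=a;c[:252,400:796]=b
cv2.imwrite('pics/c1.png',c)
E
```

```text
(no output)
```

View pics/c1.png

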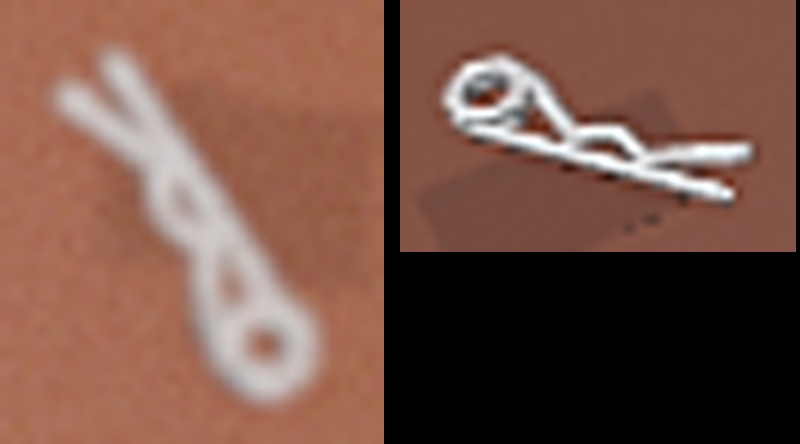

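```bash
python3 - <<'E'
from h import *
T=lambda l:[(380+(x+.5)/12-.5,172+(y+.5)/12-.5) for x,y in l]
S=lambda l:[(118+(x-400+.5)/9-.5,272+(y+.5)/9-.5) for x,y in l]
c1=onz('top',T([(266,344)]),.007)[0];l1=onz('top',T([(108,50),(160,135),(215,215),(278,300)]),.005)
c2=onz('scene',S([(485,90)]),.008)[0];l2=onz('scene',S([(735,195),(650,173),(570,153),(480,131)]),.005)
print('tri coil',tri(T([(266,344)])[0],S([(485,90)])[0]))
for c,l in((c1,l1),(c2,l2)):
    d=l[0]-l[-1];d=d[:2]/np.hypot(*d[:2]);n=np.array([-d[1],d[0]])
    print('coil',c.round(4),'leg yaw',np.degrees(np.arctan2(d[1],d[0])).round(1),'leg offset y',((l[:,:2]-c[:2])@n).round(4),'x',((l[:,:2]-c[:2])@d).round(4))
E
```

```text
tri coil [ 0.54565897 -0.36886418  0.00792772]
coil [ 0.5458 -0.3693  0.007 ] leg yaw 30.7 leg offset y [-0.0087 -0.0076 -0.0077 -0.0087] x [0.0699 0.0488 0.0283 0.0062]
coil [ 0.5458 -0.3688  0.008 ] leg yaw 30.9 leg offset y [-0.0095 -0.0092 -0.0092 -0.0095] x [0.0723 0.0498 0.0283 0.0039]
```

```bash
python3 - <<'E'
from k import *
from h import onz
print('walker',onz('top',[(370+260.5/5-.5,165+280.5/5-.5)],.003))
c=np.array([.5457,-.369]);d=np.array([np.cos(np.radians(30.8)),np.sin(np.radians(30.8))])
g=c-.001*d; print(g)
print(rel((g[0],g[1],.19),RT(120.8)),rel((g[0],g[1],.09),RT(120.8)))
E
```

```text
walker [[ 0.49326276 -0.41871232  0.003     ]]
[ 0.54484104 -0.36951204]
[-0.3438 -0.0236 -0.0169  0.2636  0.062  -0.4531] [-0.3437 -0.0502  0.0795  0.2636  0.062  -0.4531]
```

```bash
python3 -m creep '[[-0.344,-0.024,-0.017,0.264,0.062,-0.453,0.45],[-0.344,-0.024,-0.017,0.264,0.062,-0.453,0.45],[-0.344,-0.024,-0.017,0.264,0.062,-0.453,0.45],[-0.344,-0.024,-0.017,0.264,0.062,-0.453,0.45],[-0.344,-0.024,-0.017,0.264,0.062,-0.453,0.45],[-0.344,-0.024,-0.017,0.264,0.062,-0.453,0.45],[-0.344,-0.024,-0.017,0.264,0.062,-0.453,0.45],[-0.344,-0.024,-0.017,0.264,0.062,-0.453,0.45]]'; python3 - <<'E'
from k import *
st(); print(rel((.5448,-.3695,.06),RT(120.8)))
from h import *
t=optics.camera('top')[:,:,::-1]; cv2.imwrite('pics/top2.png',t)
cv2.imwrite('pics/t2z.png',np.hstack([cv2.resize(t[140:240,240:300],(450,750)[::1] if 0 else (360,600),interpolation=cv2.INTER_CUBIC),cv2.resize(t[160:220,370:430],(430,600) if 0 else (420,420),interpolation=cv2.INTER_CUBIC).__class__(shape=(0,)) if 0 else np.pad(cv2.resize(t[160:230,370:440],(420,420),interpolation=cv2.INTER_CUBIC),((0,180),(0,0),(0,0)))]))
E
```

```text
time: 13.45
ee_pos: [0.5421, -0.3746, 0.1824]
tcp_rot: [-179.6, -0.3, 120.5]
wrist_force: [0.2, 0.1, -0.9]
opening: 0.0383
t 13.45 p [ 0.5421 -0.3746  0.1824] rpy [-179.55   -0.34  120.53] q [-34.5  20.3  22.7  92.9  -0.3 -65.1] F [ 0.2  0.1 -0.9] op 0.0383
[ 0.0023  0.0059  0.1224 -0.0078 -0.0059 -0.0047]
```

View pics/t2z.png

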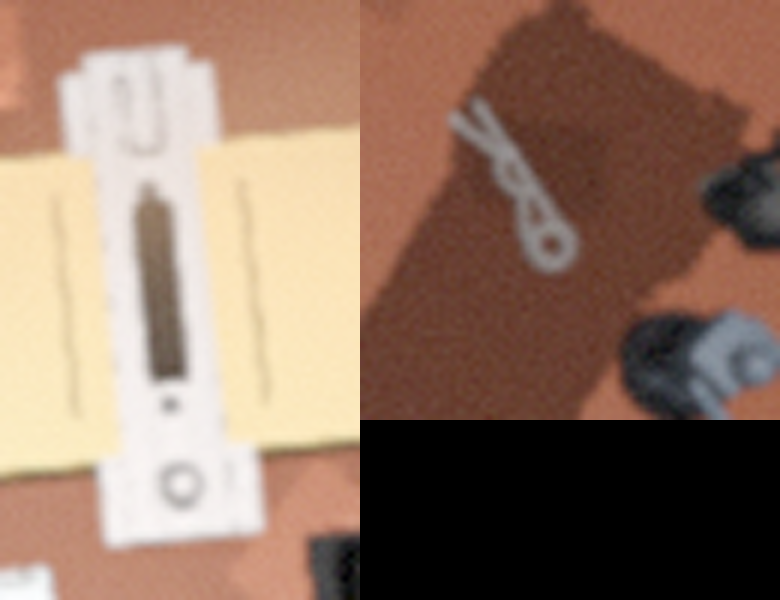

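```bash
python3 - <<'E'
from k import *
from h import *
t=cv2.imread('pics/top2.png');h=cv2.cvtColor(t,cv2.COLOR_BGR2HSV)
m=np.zeros(t.shape[:2],np.uint8);m[165:205,255:278]=(h[165:205,255:278,2]<140)
n,l,s,c=cv2.connectedComponentsWithStats(m);i=1+np.argmax(s[1:,4]);print(s[i],c[i])
H=onz('top',[c[i]],.089)[0]; print('handle cam',H,'case frame',RC.inv().apply(H-STUD)*1e3)
b=onz('top',[(240+182.5/6-.5,140+484.5/6-.5)],.084)[0];print('pin',b,RC.inv().apply(b-STUD)*1e3)
E
python3 -m creep '[[0.002,0.006,0.05,-0.008,-0.006,-0.005,0.45],[0.002,0.006,0.1,-0.008,-0.006,-0.005,0.45],[0.002,0.006,0.122,-0.008,-0.006,-0.005,0.45],[0.002,0.006,0.122,-0.008,-0.006,-0.005,0.45],[0.002,0.006,0.122,-0.008,-0.006,-0.005,0.45],[0.002,0.006,0.122,-0.008,-0.006,-0.005,0.45]]'; python3 - <<'E'
from k import *
st(); print(rel((.5448,-.3695,.005),RT(120.8)))
E
```

```text
[264 180   7  23 109] [266.47706422 191.57798165]
handle cam [ 0.55726853 -0.02226996  0.089     ] case frame [84.9357211  -0.99288641 26.        ]
pin [ 0.49211195 -0.02890818  0.084     ] [150.41713298   0.28417901  21.        ]
time: 14.1
ee_pos: [0.5476, -0.3649, 0.0661]
tcp_rot: [179.8, 0.3, 121.1]
wrist_force: [0.1, -0.1, 0.3]
opening: 0.0384
t 14.1 p [ 0.5476 -0.3649  0.0661] rpy [179.79   0.29 121.12] q [-33.7  19.3   8.6  78.9   0.1 -64.8] F [ 0.1 -0.1  0.3] op 0.0384
[-0.0022 -0.005   0.0611  0.0037  0.0051  0.0056]
```

```bash
python3 -m creep '[[-0.002,-0.005,0.03,0.004,0.005,0.005,0.45],[-0.002,-0.005,0.046,0.004,0.005,0.005,0.45],[-0.002,-0.005,0.046,0.004,0.005,0.005,0.45],[-0.002,-0.005,0.046,0.004,0.005,0.005,0.45]]'; python3 - <<'E'
from k import *
st(); print(rel((.5448,-.3695,.005),RT(120.8)))
from h import *
s=optics.camera('scene')[:,:,::-1]; cv2.imwrite('pics/s12.png',cv2.resize(s[225:315,80:200],None,fx=6,fy=6,interpolation=cv2.INTER_CUBIC))
E
```

```text
time: 14.5
ee_pos: [0.5437, -0.369, 0.0185]
tcp_rot: [-179.9, -0.1, 120.8]
wrist_force: [1.7, 0.4, 0.4]
opening: 0.0384
t 14.5 p [ 0.5437 -0.369   0.0185] rpy [-1.7992e+02 -1.4000e-01  1.2081e+02] q [-34.2  20.8   5.1  74.5  -0.  -65. ] F [1.7 0.4 0.4] op 0.0384
[-0.001   0.0007  0.0135 -0.0014 -0.0024  0.0002]
```

View pics/s12.png

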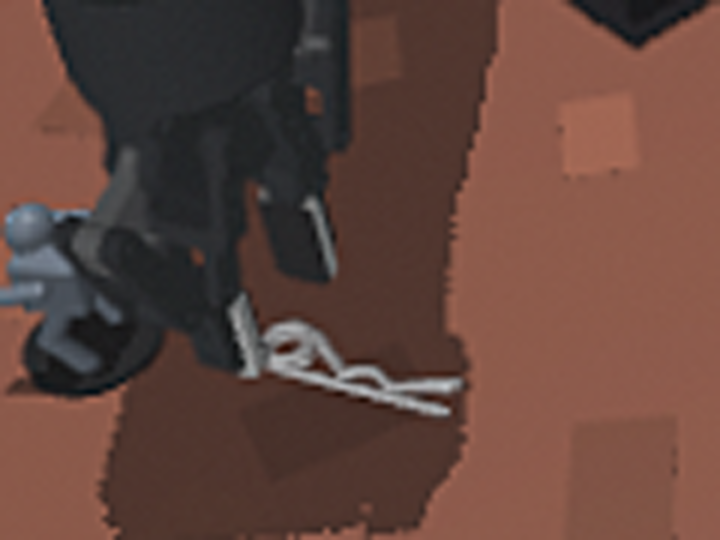

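Fingers (near (240,340) and (325,260)) straddle the coil at (290,350), clear of the walker. I'll descend, settle, then close.

```bash
python3 -m creep '[[-0.001,0.0005,0.007,-0.001,-0.002,0,0.45],[-0.001,0.0005,0.0135,-0.001,-0.002,0,0.35],[-0.001,0.0005,0.0135,-0.001,-0.002,0,0.35],[-0.001,0.0005,0.0135,-0.001,-0.002,0,0.35]]' 60; python3 - <<'E'
from k import *
st(); print(rel((.5448,-.3695,.005),RT(120.8)))
E
```

```text
time: 14.95
ee_pos: [0.5442, -0.3695, 0.0039]
tcp_rot: [-179.9, -0.1, 120.8]
wrist_force: [0.5, -0.7, 0.2]
opening: 0.0302
t 14.95 p [ 0.5442 -0.3695  0.0039] rpy [-1.7995e+02 -7.0000e-02  1.2081e+02] q [-34.2  21.2   4.1  72.9  -0.  -65. ] F [ 0.5 -0.7  0.2] op 0.0302
[-0.0003  0.0005 -0.0011 -0.0009 -0.0012  0.0001]
```

```bash
python3 -m creep '[[0,0,-0.001,-0.001,-0.001,0,0.3],[0,0,-0.001,-0.001,-0.001,0,0.1],[0,0,-0.001,-0.001,-0.001,0,0.1],[0,0,-0.001,-0.001,-0.001,0,0.1],[0,0,-0.001,-0.001,-0.001,0,0.1]]' 60; python3 - <<'E'
from k import *
st(); print(rel((.5448,-.3695,.005),RT(120.8)))
E
```

```text
time: 15.45
ee_pos: [0.5446, -0.3698, 0.0059]
tcp_rot: [180.0, 0.1, 120.8]
wrist_force: [-1.5, 0.1, 5.6]
opening: 0.0171
t 15.45 p [ 0.5446 -0.3698  0.0059] rpy [1.7996e+02 7.0000e-02 1.2080e+02] q [-34.2  21.1   4.1  73.    0.  -65. ] F [-1.5  0.1  5.6] op 0.0171
[0.0002 0.0003 0.0009 0.0007 0.0012 0.0001]
```

```bash
python3 -m creep '[[0,0,-0.02,0,0,0,0.1],[0,0,-0.065,0,0,0,0.1],[0,0,-0.115,0,0,0,0.1],[0,0,-0.165,0,0,0,0.1],[0,0,-0.18,0,0,0,0.1],[0,0,-0.18,0,0,0,0.1]]'; python3 - <<'E'
from k import *
st()
from h import *
s=optics.camera('scene')[:,:,::-1]; cv2.imwrite('pics/s13.png',cv2.resize(s[165:265,80:200],None,fx=6,fy=6,interpolation=cv2.INTER_CUBIC))
E
```

```text
time: 16.05
ee_pos: [0.5452, -0.3702, 0.1883]
tcp_rot: [179.9, 0.3, 120.8]
wrist_force: [-0.3, -0.3, -0.7]
opening: 0.0176
t 16.05 p [ 0.5452 -0.3702  0.1883] rpy [179.86   0.27 120.81] q [-34.2  19.5  22.3  92.5   0.  -65. ] F [-0.3 -0.3 -0.7] op 0.0176
```

View pics/s13.png

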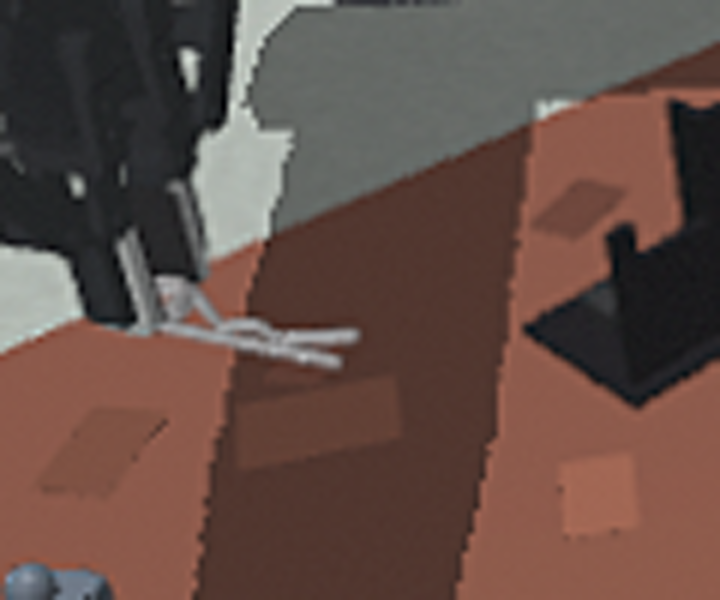

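```bash
cat >> k.py <<'E'
PIN=np.array([.4920,-.0286])
LX=-.008; SY=.0353; LZ=.0009
def ins(back, dx=0., dz=0., yaw=4.7):
    """back: m short of seated, dx: lateral along tool x, dz: up"""
    R=RT(yaw); off=R.apply([LX-dx,SY+back,LZ]); p=np.r_[PIN,.0735+dz]-off
    return p,R
def leg_now():
    p,R,o=cur(); s=p+R.apply([LX,SY,LZ]); t=p+R.apply([LX,.07+SY-.034,LZ]); return s,t
E
python3 - <<'E'
from k import *
print(ins(.054)[0],ins(0)[0]); print(rel(*ins(.054,dz=.11)))
E
```

```text
[0.49265599 0.06105523 0.0744    ] [0.49708067 0.00723681 0.0744    ]
[3.9680e-01 1.7600e-01 6.0000e-04 2.1000e-03 1.0000e-04 2.0264e+00]
```

```bash
python3 -m creep '[[0.397,0.176,0,0.002,0,2.026,0.1],[0.397,0.176,0,0.002,0,2.026,0.1],[0.397,0.176,0,0.002,0,2.026,0.1],[0.397,0.176,0,0.002,0,2.026,0.1],[0.397,0.176,0,0.002,0,2.026,0.1],[0.397,0.176,0,0.002,0,2.026,0.1],[0.397,0.176,0,0.002,0,2.026,0.1],[0.397,0.176,0,0.002,0,2.026,0.1]]'; python3 - <<'E'
from k import *
st();print(rel(*ins(.054,dz=.11)))
E
```

```text
time: 16.9
ee_pos: [0.4978, 0.0084, 0.1824]
tcp_rot: [-179.8, 0.1, 55.4]
wrist_force: [1.5, 0.4, 0.6]
opening: 0.0173
t 16.9 p [0.4978 0.0084 0.1824] rpy [-1.798e+02  1.400e-01  5.539e+01] q [ 1.  -2.6 -3.1 89.8  0.  35.6] F [1.5 0.4 0.6] op 0.0173
[ 0.0404 -0.0341 -0.0019 -0.0022  0.0037  0.8847]
```

```bash
python3 -m creep '[[0.04,-0.034,-0.002,-0.002,0.004,0.885,0.1],[0.04,-0.034,-0.002,-0.002,0.004,0.885,0.1],[0.04,-0.034,-0.002,-0.002,0.004,0.885,0.1],[0.04,-0.034,-0.002,-0.002,0.004,0.885,0.1],[0.04,-0.034,-0.002,-0.002,0.004,0.885,0.1],[0.04,-0.034,-0.002,-0.002,0.004,0.885,0.1],[0.04,-0.034,-0.002,-0.002,0.004,0.885,0.1]]'; python3 - <<'E'
from k import *
st();print(rel(*ins(.054,dz=.02)))
E
```

```text
time: 17.6
ee_pos: [0.4928, 0.0588, 0.1846]
tcp_rot: [180.0, -0.0, 4.9]
wrist_force: [-0.8, -0.3, -1.1]
opening: 0.0173
t 17.6 p [0.4928 0.0588 0.1846] rpy [179.99  -0.     4.87] q [ 6.8 -3.1 -3.3 89.8 -0.  91.9] F [-0.8 -0.3 -1.1] op 0.0173
[ 0.     -0.0023  0.0902  0.0002 -0.      0.003 ]
```

```bash
python3 -m creep '[[0,-0.001,0.045,0,0,0.003,0.1],[0,-0.002,0.09,0,0,0.003,0.1],[0,-0.002,0.09,0,0,0.003,0.1],[0,-0.002,0.09,0,0,0.003,0.1],[0,-0.002,0.09,0,0,0.003,0.1],[0,-0.002,0.09,0,0,0.003,0.1]]'; python3 - <<'E'
from k import *
st();print(rel(*ins(.054,dz=.0)))
from h import *
s=optics.camera('scene')[:,:,::-1]; cv2.imwrite('pics/s14.png',np.hstack([cv2.resize(s[150:220,205:275],(420,420),interpolation=cv2.INTER_CUBIC),cv2.resize(optics.camera('top')[170:240,220:290,::-1],(360,360),interpolation=cv2.INTER_CUBIC).repeat(1,0) if 0 else np.pad(cv2.resize(optics.camera('top')[170:240,220:290,::-1],(380,380),interpolation=cv2.INTER_CUBIC),((0,40),(0,0),(0,0)))]))
a,b=leg_now(); print(((proj('scene',[a,b])-[205,150]+.5)*6-.5).round(0), ((proj('scene',[[.492,-.0286,.085],[.492,-.0286,.0735]])-[205,150]+.5)*6-.5).round(0))
E
```

```text
time: 18.2
ee_pos: [0.4952, 0.061, 0.0995]
tcp_rot: [-180.0, -0.4, 4.9]
wrist_force: [-0.6, 0.4, -0.2]
opening: 0.0172
t 18.2 p [0.4952 0.061  0.0995] rpy [-180.     -0.41    4.87] q [  7.   -3.  -12.5  80.   -0.   92.2] F [-0.6  0.4 -0.2] op 0.0172
[-0.0027 -0.0002  0.0251 -0.0001 -0.0071  0.003 ]
[[253. 128.]
 [195. 159.]] [[164. 198.]
 [165. 221.]]
```

View pics/s14.png

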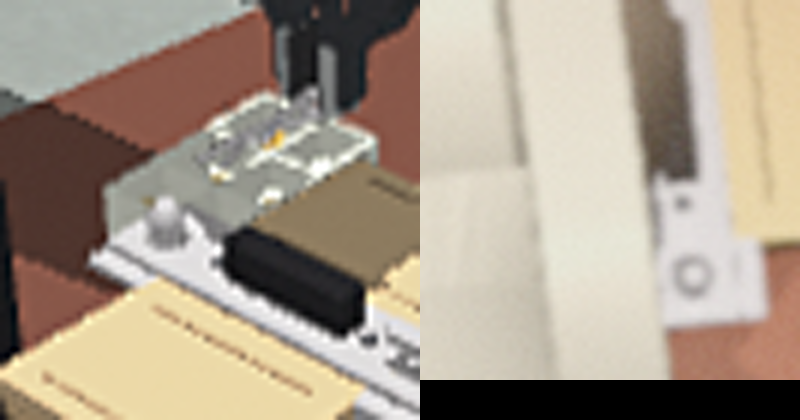

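```bash
python3 -m creep '[[-0.0027,0,0.012,0,-0.007,0.003,0.1],[-0.0027,0,0.025,0,-0.007,0.003,0.1],[-0.0027,0,0.025,0,-0.007,0.003,0.1],[-0.0027,0,0.025,0,-0.007,0.003,0.1],[-0.0027,0,0.025,0,-0.007,0.003,0.1],[-0.0027,0,0.025,0,-0.007,0.003,0.1]]'; python3 - <<'E'
from k import *
st();print(rel(*ins(.048,dz=.0)))
from h import *
s=optics.camera('scene')[:,:,::-1];t=optics.camera('top')[:,:,::-1]
cv2.imwrite('pics/s15s.png',s);cv2.imwrite('pics/s15t.png',t)
cv2.imwrite('pics/s15.png',np.hstack([cv2.resize(s[160:210,215:265],(400,400),interpolation=cv2.INTER_CUBIC),cv2.resize(t[195:245,240:290],(400,400),interpolation=cv2.INTER_CUBIC)]))
a,b=leg_now(); print(a,b,((proj('scene',[a,b])-[215,160]+.5)*8-.5).round(0), ((proj('scene',[[.492,-.0286,.085],[.492,-.0286,.0735]])-[215,160]+.5)*8-.5).round(0))
print(((proj('top',[a,b])-[240,195]+.5)*8-.5).round(0), ((proj('top',[[.492,-.0286,.085],[.492,-.0286,.0735]])-[240,195]+.5)*8-.5).round(0))
E
```

```text
time: 18.9
ee_pos: [0.4915, 0.0607, 0.0725]
tcp_rot: [180.0, 0.2, 4.7]
wrist_force: [0.2, 0.4, -0.1]
opening: 0.0171
t 18.9 p [0.4915 0.0607 0.0725] rpy [1.80e+02 1.60e-01 4.66e+00] q [  7.   -2.4 -15.   77.6   0.   92.4] F [ 0.2  0.4 -0.1] op 0.0171
[ 0.0012  0.0057 -0.0019  0.0001  0.0028 -0.0007]
[0.48636918 0.02487293 0.07158768] [ 0.4892919  -0.01100823  0.07158804] [[252. 154.]
 [177. 196.]] [[139. 185.]
 [141. 214.]]
[[ 53. 233.]
 [178. 221.]] [[242. 206.]
 [240. 210.]]
```

View pics/s15.png

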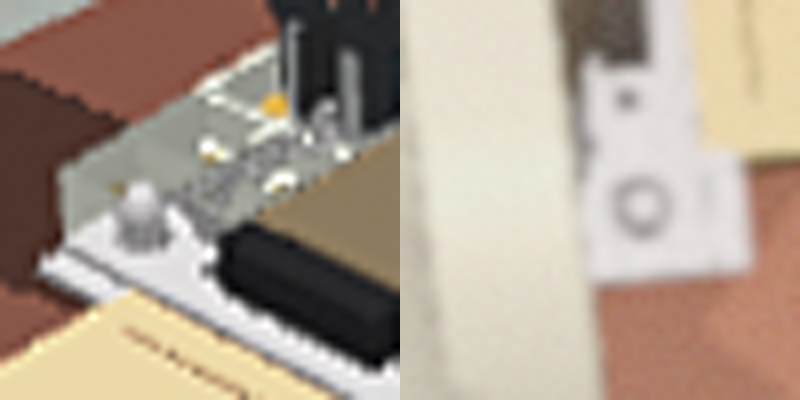

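```bash
python3 -m creep '[[0.0012,0.0057,-0.0019,0,0.003,-0.001,0.1],[0.0012,0.0057,-0.0019,0,0.003,-0.001,0.1],[0.0012,0.0057,-0.0019,0,0.003,-0.001,0.1],[0.0012,0.0057,-0.0019,0,0.003,-0.001,0.1]]'; python3 - <<'E'
from k import *
st();print(rel(*ins(.048,dz=.0)))
E
```

```text
time: 19.4
ee_pos: [0.493, 0.055, 0.0741]
tcp_rot: [180.0, 0.0, 4.7]
wrist_force: [0.8, 0.3, -0.9]
opening: 0.0172
t 19.4 p [0.493  0.055  0.0741] rpy [1.8e+02 1.0e-02 4.7e+00] q [  6.4  -2.5 -14.9  77.6  -0.   91.7] F [ 0.8  0.3 -0.9] op 0.0172
[ 0.0002 -0.     -0.0003  0.      0.0002  0.    ]
```

```bash
python3 -m creep '[[0.0002,0.003,-0.0003,0,0,0,0.1],[0.0002,0.006,-0.0003,0,0,0,0.1],[0.0002,0.006,-0.0003,0,0,0,0.1]]'; python3 -m creep '[[0,0.002,0,0,0,0,0.1],[0,0.004,0,0,0,0,0.1],[0,0.004,0,0,0,0,0.1]]'; python3 - <<'E'
from k import *
st();print(rel(*ins(.038,dz=.0)))
E
```

```text
time: 19.7
ee_pos: [0.4936, 0.0488, 0.0743]
tcp_rot: [180.0, 0.0, 4.7]
wrist_force: [-0.2, -0.8, -0.1]
opening: 0.0174
time: 20.0
ee_pos: [0.4939, 0.045, 0.0743]
tcp_rot: [180.0, 0.0, 4.7]
wrist_force: [0.1, -0.5, 0.1]
opening: 0.0172
t 20.0 p [0.4939 0.045  0.0743] rpy [1.8e+02 2.0e-02 4.7e+00] q [  5.2  -2.5 -14.9  77.6  -0.   90.5] F [ 0.1 -0.5  0.1] op 0.0172
[ 0.     -0.0002 -0.0001  0.0001  0.0004  0.0001]
```

```bash
python3 -m creep '[[0,0.003,0,0,0,0,0.1],[0,0.006,0,0,0,0,0.1],[0,0.009,0,0,0,0,0.1],[0,0.009,0,0,0,0,0.1]]' 80; python3 - <<'E'
from k import *
st();print(rel(*ins(.029,dz=.0)))
from h import *
s=optics.camera('scene')[:,:,::-1];t=optics.camera('top')[:,:,::-1]
cv2.imwrite('pics/s16.png',np.hstack([cv2.resize(s[160:210,215:265],(400,400),interpolation=cv2.INTER_CUBIC),cv2.resize(t[195:245,240:290],(400,400),interpolation=cv2.INTER_CUBIC)]))
E
```

```text
time: 20.4
ee_pos: [0.4948, 0.0358, 0.0744]
tcp_rot: [180.0, 0.0, 4.7]
wrist_force: [-0.0, -0.0, 0.5]
opening: 0.0168
t 20.4 p [0.4948 0.0358 0.0744] rpy [1.80e+02 2.00e-02 4.69e+00] q [  4.1  -2.5 -14.9  77.6  -0.   89.5] F [-0.  -0.   0.5] op 0.0168
[-0.     -0.0003 -0.      0.0001  0.0003 -0.0002]
```

View pics/s16.png

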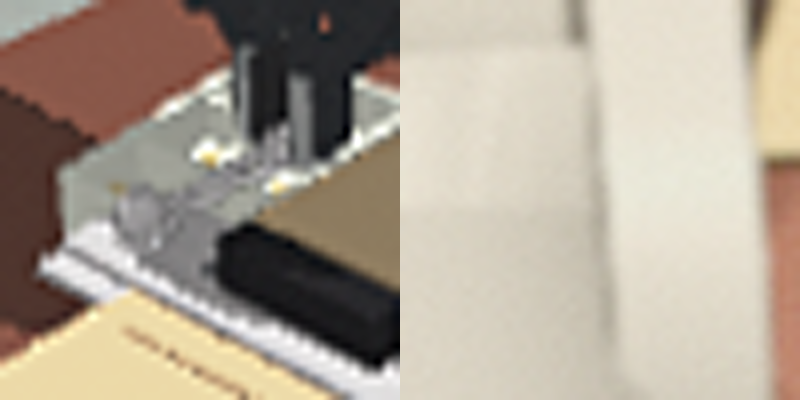

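```bash
python3 -m creep '[[0,0.004,0,0,0,0,0.1],[0,0.008,0,0,0,0,0.1],[0,0.012,0,0,0,0,0.1],[0,0.012,0,0,0,0,0.1]]'; python3 - <<'E'
from k import *
st();print(rel(*ins(.017)))
E
python3 -m creep '[[0,0.003,0,0,0,0,0.1],[0,0.006,0,0,0,0,0.1],[0,0.009,0,0,0,0,0.1],[0,0.009,0,0,0,0,0.1]]'; python3 - <<'E'
from k import *
st();print(rel(*ins(.008)))
E
```

```text
time: 20.9
ee_pos: [0.4966, 0.0238, 0.0747]
tcp_rot: [180.0, -0.1, 4.7]
wrist_force: [5.1, 0.2, -0.4]
opening: 0.0165
t 20.9 p [0.4966 0.0238 0.0747] rpy [ 1.7998e+02 -9.0000e-02  4.7100e+00] q [  2.7  -2.5 -14.8  77.6  -0.   88. ] F [ 5.1  0.2 -0.4] op 0.0165
[-0.0009 -0.0005  0.0003  0.0003 -0.0017  0.0001]
time: 21.3
ee_pos: [0.4977, 0.014, 0.0749]
tcp_rot: [179.8, -0.1, 4.7]
wrist_force: [6.7, -7.4, -0.5]
opening: 0.0168
t 21.3 p [0.4977 0.014  0.0749] rpy [ 1.7983e+02 -1.3000e-01  4.6900e+00] q [  1.7  -2.4 -14.7  77.5  -0.2  87. ] F [ 6.7 -7.4 -0.5] op 0.0168
[-0.0012 -0.0013  0.0005  0.003  -0.0022 -0.0001]
```

```bash
python3 -m creep '[[0,0.003,0,0,0,0,0.1],[0,0.006,0,0,0,0,0.1],[0,0.007,0,0,0,0,0.1],[0,0.007,0,0,0,0,0.1]]'; python3 - <<'E'
from k import *
st();print(rel(*ins(.0)))
from h import *
s=optics.camera('scene')[:,:,::-1];t=optics.camera('top')[:,:,::-1]
cv2.imwrite('pics/s17.png',np.hstack([cv2.resize(s[160:210,215:265],(400,400),interpolation=cv2.INTER_CUBIC),cv2.resize(t[195:245,240:290],(400,400),interpolation=cv2.INTER_CUBIC)]))
E
```

```text
time: 21.7
ee_pos: [0.4973, 0.0079, 0.0745]
tcp_rot: [180.0, -0.0, 4.7]
wrist_force: [4.5, -0.8, -0.8]
opening: 0.0162
t 21.7 p [0.4973 0.0079 0.0745] rpy [ 1.7996e+02 -2.0000e-02  4.6900e+00] q [  0.9  -2.4 -14.7  77.6  -0.   86.2] F [ 4.5 -0.8 -0.8] op 0.0162
[-0.0003  0.0006  0.0001  0.0007 -0.0003 -0.0002]
```

View pics/s17.png

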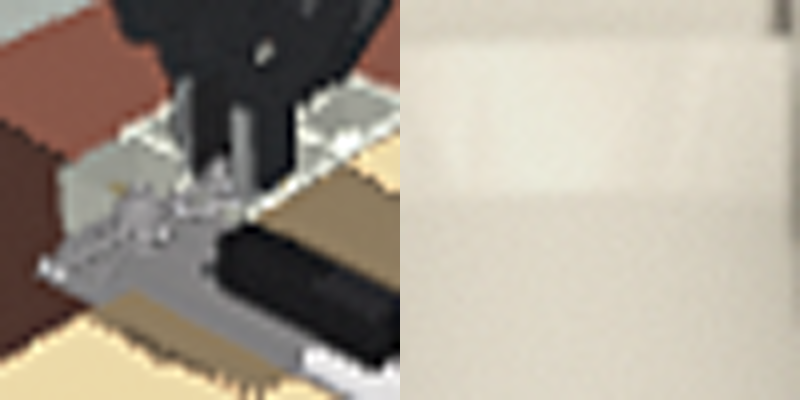

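```bash
python3 -m creep '[[0,0,0,0,0,0,0.35],[0,0,0,0,0,0,0.35],[0,0,0,0,0,0,0.35],[0,0,-0.01,0,0,0,0.35],[0,0,-0.03,0,0,0,0.35],[0,0,-0.06,0,0,0,0.35],[0,0,-0.1,0,0,0,0.35],[0,0,-0.1,0,0,0,0.35]]'; python3 - <<'E'
from k import *
st();print(rel((.30,.20,.26),RT(4.7)))
from h import *
s=optics.camera('scene')[:,:,::-1]
cv2.imwrite('pics/s18.png',cv2.resize(s[155:215,205:275],None,fx=10,fy=10,interpolation=cv2.INTER_CUBIC))
E
```

```text
time: 22.6
ee_pos: [0.4988, 0.0084, 0.1803]
tcp_rot: [180.0, -0.4, 4.7]
wrist_force: [0.4, 0.3, 0.1]
opening: 0.0296
t 22.6 p [0.4988 0.0084 0.1803] rpy [179.97  -0.41   4.72] q [ 1.  -3.2 -3.9 88.9 -0.  86.2] F [0.4 0.3 0.1] op 0.0296
[-0.1818 -0.2073 -0.0811  0.0005 -0.0072  0.0003]
```

View pics/s18.png

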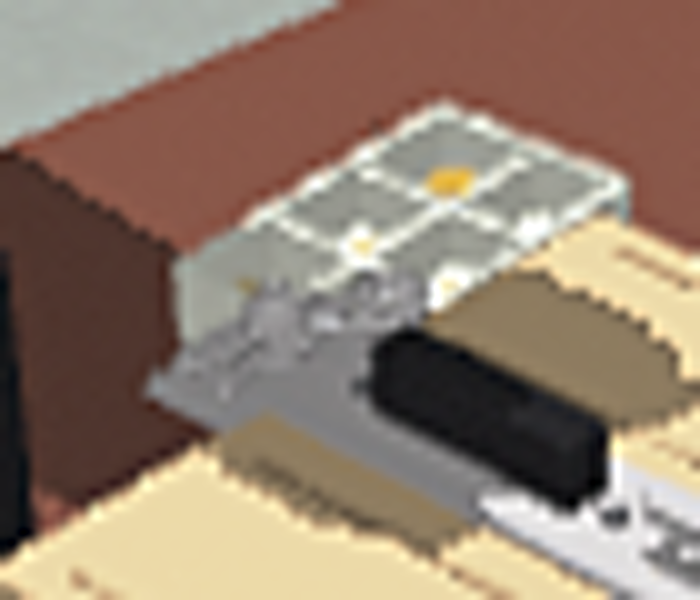

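Clip sits through the pin, coil at about (390,290), leg end past the pin at (200,370). I'll clear the arm to the side to check from above.

```bash
python3 -m creep '[[-0.15,-0.33,-0.08,0,0,0,0.35],[-0.15,-0.33,-0.08,0,0,0,0.35],[-0.15,-0.33,-0.08,0,0,0,0.35],[-0.15,-0.33,-0.08,0,0,0,0.35],[-0.15,-0.33,-0.08,0,0,0,0.35],[-0.15,-0.33,-0.08,0,0,0,0.35],[-0.15,-0.33,-0.08,0,0,0,0.35],[-0.15,-0.33,-0.08,0,0,0,0.35]]'; python3 - <<'E'
from k import *
st()
from h import *
s=optics.camera('scene')[:,:,::-1];t=optics.camera('top')[:,:,::-1]
cv2.imwrite('pics/s19s.png',s);cv2.imwrite('pics/s19t.png',t)
cv2.imwrite('pics/s19.png',np.hstack([cv2.resize(s[160:210,210:260],(400,400),interpolation=cv2.INTER_CUBIC),cv2.resize(t[195:245,240:290],(400,400),interpolation=cv2.INTER_CUBIC)]))
E
```

```text
time: 23.45
ee_pos: [0.3183, 0.3274, 0.2546]
tcp_rot: [-180.0, 0.0, 4.9]
wrist_force: [0.6, -0.7, -0.0]
opening: 0.03
t 23.45 p [0.3183 0.3274 0.2546] rpy [-1.7998e+02  5.0000e-02  4.8800e+00] q [ 45.8  -7.1   0.8  97.9   0.  130.9] F [ 0.6 -0.7 -0. ] op 0.03
```

View pics/s19.png

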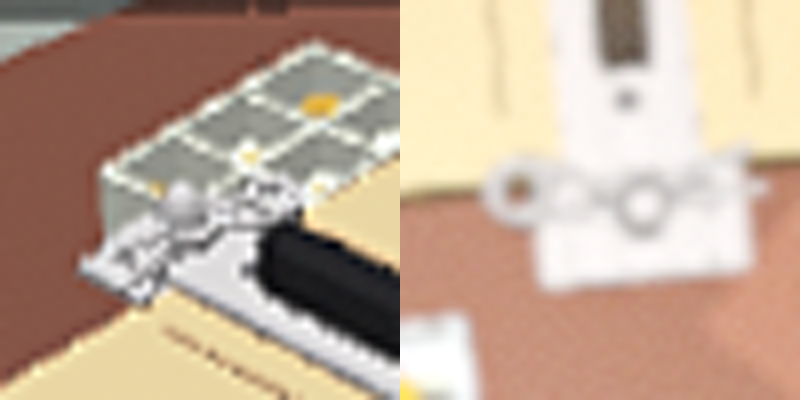

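View pics/s19t.png

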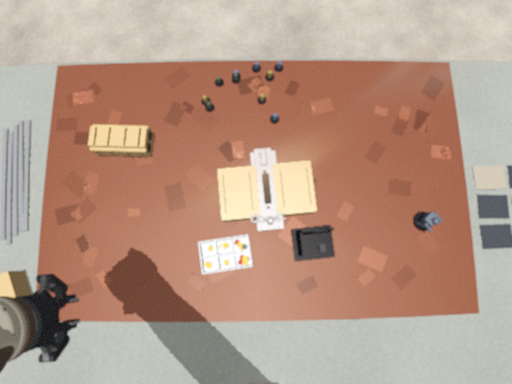

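```bash
python3 - <<'E'
from k import *
from h import *
T=lambda x,y:(240+(x-400+.5)/8-.5,195+(y+.5)/8-.5)
p=onz('top',[T(641,206)],.083)[0];c=onz('top',[T(517,190)],.0755)[0];l=onz('top',[T(765,187)],.0735)[0]
f=lambda a:(RC.inv().apply(a-p)*1e3).round(1)
print('coil rel pin (case)',f(c),'leg tip',f(l))
a=cv2.imread('pics/top0.png');b=cv2.imread('pics/s19t.png')
for n,(x0,y0,x1,y1) in dict(container=(80,118,160,165),ruin=(285,220,342,267),walker=(408,205,445,236),tokens=(190,228,260,280)).items():
    g=lambda i:np.float32(cv2.cvtColor(i[y0:y1,x0:x1],cv2.COLOR_BGR2GRAY))
    print(n,np.round(cv2.phaseCorrelate(g(a),g(b),cv2.createHanningWindow((x1-x0,y1-y0),cv2.CV_32F)),2))
print(cv2.absdiff(a,b)[205:236,408:445].max())
E
```

```text
coil rel pin (case) [ -8.7 -34.4  -7.5] leg tip [-3.  36.6 -9.5]Traceback (most recent call last):
  File "<stdin>", line 10, in <module>
    return _wrapfunc(a, 'round', decimals=decimals, out=out)
    return _wrapit(obj, method, *args, **kwds)
    conv = _array_converter(obj)
ValueError: setting an array element with a sequence. The requested array has an inhomogeneous shape after 1 dimensions. The detected shape was (2,) + inhomogeneous part.
```

```bash
python3 - <<'E'
from k import *
import cv2
a=cv2.imread('pics/top0.png');b=cv2.imread('pics/s19t.png')
for n,(x0,y0,x1,y1) in dict(container=(80,118,160,165),ruin=(285,220,342,267),walker=(408,205,445,236),tokens=(190,228,260,280)).items():
    g=lambda i:np.float32(cv2.cvtColor(i[y0:y1,x0:x1],cv2.COLOR_BGR2GRAY))
    print(n,np.round(cv2.phaseCorrelate(g(a),g(b))[0],2))
st(); bot.job_done()
E
```

```text
container [-0.04 -0.16]
ruin [ 0.02 -0.02]
walker [-0.02 -0.04]
tokens [-0.06 -0.07]
t 23.55 p [0.3189 0.3268 0.2542] rpy [1.7999e+02 6.0000e-02 4.9400e+00] q [ 45.7  -7.1   0.7  97.9   0.  130.7] F [ 0.9 -0.1  0.2] op 0.03
the job is handed in; nothing more can be done
```

The case is locked and I handed the job in at 23.6 s. The hand-in gives no verdict, so what follows rests on my own checks.

**What I did:** I hooked the bar's eye under the T-head at a 30° tilt, levelled it, drew it back and lowered the hole over the pin. Then I pushed the clip's leg through the cross hole from the +y side until the bow went over the pin. I let go of both and moved the arm clear to the left.

**Last checks:**
- **Bar:** By the robot's pose just before release, the bar was flat to 0.1°. The eye centre was 0.6 mm from the stud axis and the hole about 0.6 mm from the pin. I did not measure it afterwards, but the pictures show the pin in the hole and the head over the eye.
- **Clip:** In the top view the coil lies (-8.7, -34.4) mm from the pin in case x and y; a seated clip would be at (-8, -34). The leg tip is 36.6 mm beyond the pin, against an expected 36 mm.
- **Bow:** The leg and bow ends are as far apart as before insertion, which suggests the bow is shut. I could not read the bow angle directly. The push force turned into a pull towards the seat, which fits a snap.
- **Other pieces:** The four bystanders moved less than 0.2 pixel (under 0.5 mm) in the top view.
- **Robot:** The wrist force was close to zero at the end.

**Disagreements:**
- **First grip:** I closed on the bar's handle about 6 mm too high, so I reopened and gripped it again before lifting.
- **Gripper reading:** The opening read about 2 to 3 mm less than the known widths of the handle and the coil.
- **Bar handle:** A rough top-view check put the handle 1 mm off the robot's own figure.
- **Side force:** A sideways force of about 4.5 N remained on the clip until I released it.

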